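# Blank off the fuel-gas point and shield its pipe

## Robot

A 6-joint arm with a two-finger parallel gripper is mounted at the origin on a cart in front of the work surface, level with it; the furniture and walls round the work are solid. World frame = base frame: x ahead of the robot, y to its left, z up, the work surface at z = 0. Lengths are in m, angles in degrees, forces in N, time in s.
With the tool pointing down it reaches from about 0.375 to 0.9 m from the base axis. Payload 3.1 kg.
Tool frame: the origin (TCP) lies at the very end of the fingers, on their centre line; the grasp point (between the pads) lies 19 mm behind it; z points along the fingers, y is the line along which they close (so a half turn about z gives the same grasp; the last joint's range is limited). The gripper opens to 87 mm and grips with 3 to 60 N. Pads are 19 mm wide; open, the fingers measure 117 mm over their backs; the gripper's body (75 mm by 190 mm) begins 51 mm behind the grasp point.
Start: joints at [-80.988, 30.224, 82.088, -0, 67.689, -10.227], TCP at [0.206, -0.59, 0.223] pointing down, gripper open.
Joint ranges: [-176.69, 176.69], [-43.24, 126.21], [12.49, 139.97], [-82, 262], [0, 151.66], [-163.58, 163.58]. Speed limits (degrees/s): [159.86, 159.86, 180, 180, 180, 180].

## Interface

Orientations are given as [roll, pitch, yaw] about the fixed x, y, z axes, in that order (R = Rz(yaw) Ry(pitch) Rx(roll)).
In Python, from bench import robot gives the robot as it stands.
- The arm moves only by the tool move_arm, never from a script. Its argument "moves" is a list of rows, each a list of 3 entries, a list of its own where there are three numbers: the turn, a rotation vector about the world's x, y, z in degrees, then the shift along the world's x, y, z in cm, then the opening, from -1 (shut) to 1 (fully open). A call has 1 to 10 rows; each row shifts and turns the commanded pose from where the row before left it; what a row does not reach is not made up. A row lasts 1/8 s, in which the tool goes at most 62.5 mm and 10.7 degrees, less where a joint would pass 70% of its speed; a pose out of reach is approached as far as the arm can. A call with a gripper value outside its range is refused whole. The fingers move at their own pace and stop on an object; "squeeze" is the grip in N (left out, the last holds). Time passes only in rows, so rows that do not move let the fingers close. It gives the time, the measured TCP pose, the force, the opening and the grip force at its end, in the units of the state.
- robot.observe(): the state, without advancing time (a new reading comes with each control period).
- robot.get_image(name): name is "scene" or "top" or "wrist"; returns the picture (384x512x3 uint8, red, green, blue); there is no depth.
- robot.camera_model(name): a dict with "fx", "fy", "cx", "cy" (pixels), "pose" (4x4, takes a point from camera to world coordinates); the wrist camera has in their place "T_tool_cam" (4x4, takes a point from camera to tool coordinates, whose origin is the TCP and whose axes are the flange's). Camera axes: x right, y up, looking along -z (the intrinsics and any distortion apply to the point x, -y, -z); pixel columns grow to the right and rows downward; lengths in m; the calibration is good to about 2 mm. The wrist camera is an equidistant fisheye: a pixel r from the principal point sees the ray r / f radians off the axis. A picture is of the moment at which its call begins: read the wrist's pose just before it. camera_model takes no time and is no camera call.
- robot.finish_job(): hands the job in; it is judged then, once.
The state is a dict: "time_s": time; "joint_positions": joint angles; "qd": joint speeds; "effort": joint torques, N m; "tool_pos": TCP position; "tcp_rot": TCP orientation; "wrist_force": force on the tool from outside, world axes, zero at the start; "torque": the same for the moment, N m; "grip_width": opening from 0.0 (shut) to 1.0 (fully open); "grasp_force": force on a finger pad.
Only numpy, scipy, OpenCV 4.12 (cv2) and the standard library are available. Lean on these libraries where they do the work, as an engineer would, in place of code of your own. Each camera call takes 0.05 s, during which the arm holds its last target. There are 200 camera calls.

## Task

Make the fuel-gas point ready for torch work: first slacken its vent screw a good quarter turn (the thread is left-handed, so it loosens clockwise), then set the brass adapter fully home in the coupler's mouth and swing the two cam arms down together, in step (one not well past half-way while the other is still raised), until both hang flat against the coupler. Only with the adapter locked, screw the vent fully tight again. At any time during the job, hang every heat shield on the bench over the horizontal gas pipe like a saddle, one leg on each side, lying along the pipe; do not knock over the small jar.

Things in the scene. Friction and masses are not known exactly. Their poses are not given: they have to be found in the camera images.
- coupler_seat (a point): Centre of the floor inside the upright aluminium coupler of the fixed gas point, 85 mm above the bench; z up. The coupler is an open cup, 54 mm outside, 43 mm bore, rim 34 mm above this point. The cam arms hinge on its sides at y = +32 and -32 mm, z = +24 mm from this point, about axes along x; the vent block with its T-bar stands 115 mm from it along its +x. Its foot is a steel plate 130 x 110 mm.
- cam_left (a joint): Cam arm on the +y side of the coupler: flat steel bar 16 mm wide, 8 mm thick, 72 mm long from its hinge plus a small thin ring at its end. 0 = raised, pointing outward and 50 degrees above level; grows as it swings outward and down; 1.57 = 40 degrees below level; 2.356 = hanging down flat against the coupler (stop). Stiff hinge (0.08 N m of friction), stays where it is left. A lobe on its hinge end enters the groove of the adapter, and is blocked if the adapter is not home.
- cam_right (a joint): The same cam arm on the -y side, same values.
- cam_left_end (a point): Point on the left arm's centre line, 60 mm from its hinge.
- cam_right_end (a point): Point on the right arm's centre line, 60 mm from its hinge.
- vent (a joint): Vent screw with LEFT-HAND thread, on the block behind the coupler: 0 = tight (stop), grows as it turns CLOCKWISE seen from above (loosening), up to 2.6. Friction 0.06 N m; it does not rise.
- vent_bar (a point): Centre of the vent screw's T-bar handle, on the screw's vertical axis, 88 mm above the bench: a level steel bar 54 mm long (its y axis), 12 mm wide (x), 20 mm high, its underside 6 mm or more clear of the block.
- adapter_mid (a point): Centre of the loose brass adapter (250 g, round, stands upright on the bench), 31.5 mm above its foot; z is its axis. From the foot up: lip 38 mm across, groove 26 mm across (8 to 30 mm), 38 mm across to 34 mm, flange 50 mm across (34 to 39 mm), round head 30 mm across (39 to 63 mm) to hold it by. Home in the coupler its foot is on the seat and its flange is at the rim.
- pipe_mid (a point): Middle of the fixed horizontal gas pipe, on its axis, 85 mm above the bench; y along the pipe, z up. Pipe 22 mm across; free from y = -160 to +160 mm, then it bends down into its risers.
- shield_0_mid (a point): Centre of a loose heat shield, half-way up (34 mm above its feet): a saddle of folded aluminium sheet, 140 g, 60 mm long (y), 68 mm high, open below and at both ends, standing on its two legs; z up out of its flat top. Upper legs upright, 50 mm apart outside and 44 mm inside, from the top down to 22 mm above the feet; below that they flare to 70 mm across the feet. On the pipe this point is 20 mm below the pipe's axis.
- shield_1_mid (a point): Centre of a loose heat shield, half-way up (34 mm above its feet): a saddle of folded aluminium sheet, 140 g, 60 mm long (y), 68 mm high, open below and at both ends, standing on its two legs; z up out of its flat top. Upper legs upright, 50 mm apart outside and 44 mm inside, from the top down to 22 mm above the feet; below that they flare to 70 mm across the feet. On the pipe this point is 20 mm below the pipe's axis.
- shield_2_mid (a point): Centre of a loose heat shield, half-way up (34 mm above its feet): a saddle of folded aluminium sheet, 140 g, 60 mm long (y), 68 mm high, open below and at both ends, standing on its two legs; z up out of its flat top. Upper legs upright, 50 mm apart outside and 44 mm inside, from the top down to 22 mm above the feet; below that they flare to 70 mm across the feet. On the pipe this point is 20 mm below the pipe's axis.
- shield_3_mid (a point): Centre of a loose heat shield, half-way up (34 mm above its feet): a saddle of folded aluminium sheet, 140 g, 60 mm long (y), 68 mm high, open below and at both ends, standing on its two legs; z up out of its flat top. Upper legs upright, 50 mm apart outside and 44 mm inside, from the top down to 22 mm above the feet; below that they flare to 70 mm across the feet. On the pipe this point is 20 mm below the pipe's axis.
- frit_jar: Bystander: small screw-cap glass jar, 42 mm across, 63 mm high, origin under its foot, z up.
Mind the look-alikes: they are no part of the job. What is shaped like the part that bears shield_0_mid but purple is not meant.

How it is judged:
By the outcome, as a careful person would: the job done as asked, in the order asked, and still so for the second after the job is handed in, with the robot touching nothing.
Of shield_0, shield_1, shield_2, shield_3 only 2 to 4 are there at a start; the rules pass over those that are not, and their reading is None.
At some moment in a run one of shield_0, shield_1, shield_2, shield_3, adapter may be knocked a few centimetres aside while the robot is not near it.
It also fails if it takes over 210 s, if anything falls off the work surface, if the arm or the gripper's body presses on something with over 40 N, if the wrist force passes 120 N, or if a joint passes its speed limit or range.

## Working session

There is one attempt and no reset: what is moved stays moved. The work goes in short steps, Python scripts to look and compute and a tool call to move; the robot and the scene stay as the last step left them, time stands still between calls to the robot, and variables do not carry over. Pictures are saved under pics/ and viewed, at most 14 in all, crops included, and the job is handed in when it is done.

Besides the shell and the picture viewer there is one more tool, called after "Call:" as name([rows], argument=value, ...), one row to a line, values as JSON. move_arm: Moves the arm, as the interface text tells. Its arguments: {"type":"object","properties":{"moves":{"type":"array"},"squeeze":{"type":"number"}},"required":["moves"]}

```bash
ls; mkdir -p pics; python3 - <<'E'
from bench import robot
import cv2,numpy as np
print(robot.observe())
for n in("scene","top"):
    im=robot.get_image(n); cv2.imwrite(f"pics/{n}0.png",im[:,:,::-1])
    m=robot.camera_model(n); print(n,m)
print(robot.camera_model("wrist"))
E
```

```text
pics
{'time_s': 0.0, 'joint_positions': array([-8.09884727e+01,  3.02770332e+01,  8.21565546e+01,  6.42452833e-04,
        6.76888704e+01, -1.02289203e+01]), 'qd': array([ 0.04588512, -0.0926743 , -0.14883769, -0.03758133,  0.04696097,
        0.03298547]), 'effort': array([-1.58761336e-04, -4.40043318e+01, -1.76593477e+01,  6.31477637e-02,
        5.81213215e-02, -1.64295739e-04]), 'tool_pos': array([ 0.20585609, -0.58935157,  0.22159143]), 'tcp_rot': array([-1.79879594e+02, -2.23306862e-02,  1.92401796e+01]), 'wrist_force': array([ 0.19470596,  0.31362256, -0.26370838]), 'torque': array([0.01854253, 0.05308676, 0.035582  ]), 'grasp_force': 0.0, 'grip_width': 1.0026314838622692}
scene {'fx': 433.97403378770974, 'fy': 433.97403378770974, 'cx': 257.0580441554098, 'cy': 188.3612595462884, 'pose': array([[-0.8539924 ,  0.38698291, -0.34776602,  0.12456178],
       [-0.52022998, -0.64488506,  0.55989644,  0.57656676],
       [-0.00759876,  0.65906561,  0.75204706,  0.97185092],
       [ 0.        ,  0.        ,  0.        ,  1.        ]])}
top {'fx': 475.2508835692155, 'fy': 475.2508835692155, 'cx': 266.7905682648054, 'cy': 186.5402330656133, 'pose': array([[ 0.02272584,  0.97868646, -0.20409887,  0.25583046],
       [-0.99973473,  0.02148277, -0.0083044 , -0.04049262],
       [-0.00374279,  0.20423346,  0.97891506,  1.40613894],
       [ 0.        ,  0.        ,  0.        ,  1.        ]])}
{'fx': 297.3186396354542, 'fy': 297.3186396354542, 'cx': 254.56491496567054, 'cy': 189.2725582627017, 'T_tool_cam': array([[-4.24020718e-04,  9.60132854e-01,  2.79543776e-01,
         7.72864163e-02],
       [ 9.99999859e-01,  3.17368487e-04,  4.26783768e-04,
        -4.84380061e-04],
       [ 3.21050732e-04,  2.79543917e-01, -9.60132853e-01,
        -1.62864907e-01],
       [ 0.00000000e+00,  0.00000000e+00,  0.00000000e+00,
         1.00000000e+00]])}
```

View pics/scene0.png

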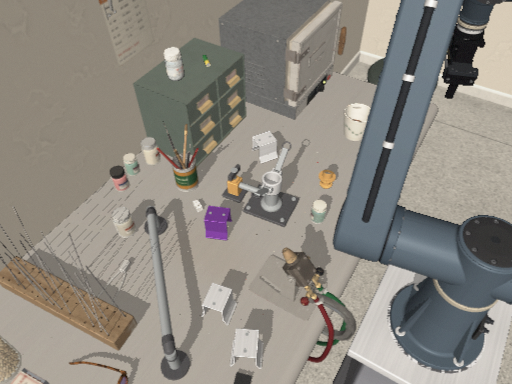

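View pics/top0.png

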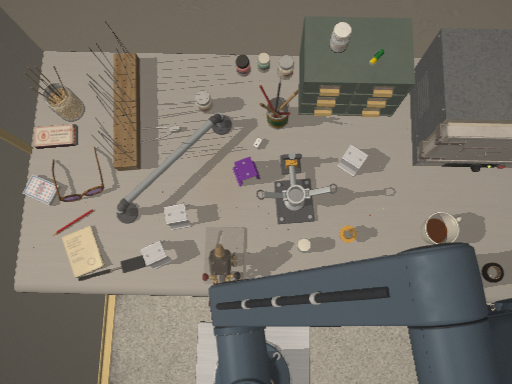

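Candidates, with pixels:
- **Shields (silver saddles):** top (177,216), (155,256) and (352,160). The purple one at top (246,171) is the look-alike.
- **Adapter:** the brass object at top (347,234) / scene (327,180). The torch at top (220,262) also has brass on it.
- **Coupler:** top (296,195).
- **Vent:** top (291,163).
- **Jar:** top (304,245).
- **Pipe:** top (125,212) to (222,124).

I'll check these in one close composite.

```bash
python3 - <<'E'
import cv2,numpy as np
t=cv2.imread("pics/top0.png");s=cv2.imread("pics/scene0.png")
def c(im,x,y,w,h): return cv2.resize(im[y:y+h,x:x+w],(400,300),interpolation=cv2.INTER_CUBIC)
a=np.hstack([c(t,250,145,120,90),c(s,222,130,120,90)])
b=np.hstack([c(t,110,180,120,90),c(s,190,200,120,90)])
b[:, :400]=c(t,110,180,120,90); b[:,400:]=c(s,190,280,100,75)
cv2.imwrite("pics/c1.png",np.vstack([a,b]))
E
```

```text
(no output)
```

View pics/c1.png

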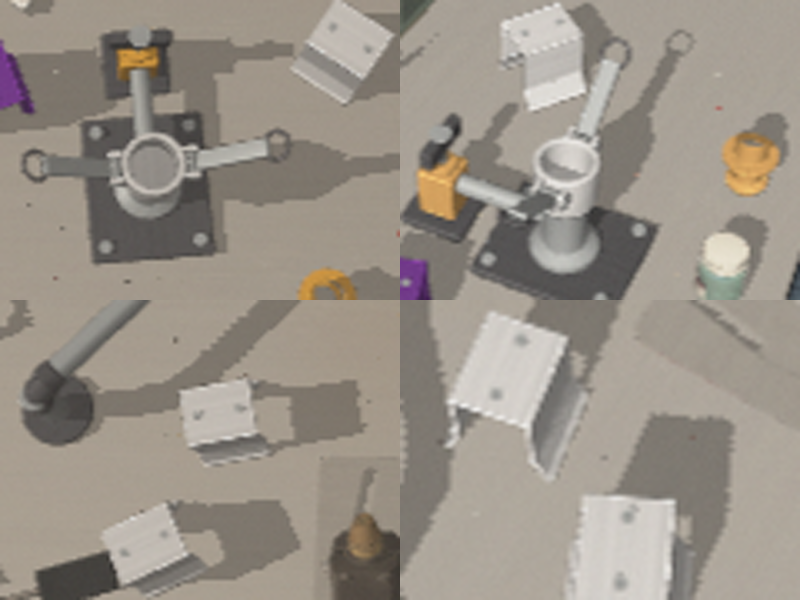

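```bash
cat > h.py <<'E'
from bench import robot
import numpy as np,cv2
from scipy.spatial.transform import Rotation as R
def T_tool():
    s=robot.observe(); T=np.eye(4); T[:3,:3]=R.from_euler('xyz',s['tcp_rot'],degrees=True).as_matrix(); T[:3,3]=s['tool_pos']; return T
def grab(name,fn):
    T=T_tool(); m=robot.camera_model(name)
    P=m['pose'] if name!='wrist' else T@m['T_tool_cam']
    im=robot.get_image(name)[:,:,::-1].copy(); cv2.imwrite(f'pics/{fn}.png',im); np.save(f'pics/{fn}.npy',P); return im,P
def ray(name,P,px):
    m=robot.camera_model(name); x=(px[0]-m['cx'])/m['fx']; y=(px[1]-m['cy'])/m['fy']
    if name=='wrist':
        r=np.hypot(x,y); k=np.sin(r)/max(r,1e-9); d=np.array([x*k,-y*k,-np.cos(r)])
    else: d=np.array([x,-y,-1])
    return P[:3,3],P[:3,:3]@d
def onz(name,P,px,z):
    o,d=ray(name,P,px); return o+d*(z-o[2])/d[2]
def proj(name,P,X):
    m=robot.camera_model(name); c=P[:3,:3].T@(np.asarray(X)-P[:3,3]); x,y,z=c[0],-c[1],-c[2]
    if name=='wrist':
        h=np.hypot(x,y); r=np.arctan2(h,z); k=r/max(h,1e-9); return m['cx']+m['fx']*x*k,m['cy']+m['fy']*y*k
    return m['cx']+m['fx']*x/z,m['cy']+m['fy']*y/z
E
python3 - <<'E'
from h import *
P=robot.camera_model('top')['pose']
for n,p,z in [('coupler',(296,194),.119),('vent',(291,157),.098),('adapter',(347,234),.05),('jar',(304,245),.063),('sA',(352,158),.068),('sB',(176,214),.068),('sC',(155,254),.068),('pipe1',(124,208),.085),('pipe2',(219,123),.085),('purple',(246,170),.068)]:
    print(n,onz('top',P,p,z).round(3))
t=cv2.imread("pics/top0.png");s=cv2.imread("pics/scene0.png")
c=lambda im,x,y,w,h:cv2.resize(im[y:y+h,x:x+w],(400,300),interpolation=cv2.INTER_CUBIC)
cv2.imwrite("pics/c2.png",np.hstack([c(t,327,219,40,30),c(s,307,165,40,30)]))
E
```

```text
coupler [ 0.505 -0.111  0.119]
vent [ 0.616 -0.096  0.098]
adapter [ 0.405 -0.261  0.05 ]
jar [ 0.37  -0.138  0.063]
sA [ 0.625 -0.275  0.068]
sB [0.449 0.227 0.068]
sC [0.335 0.279 0.068]
pipe1 [0.461 0.371 0.085]
pipe2 [0.718 0.115 0.085]
purple [0.582 0.032 0.068]
```

View pics/c2.png

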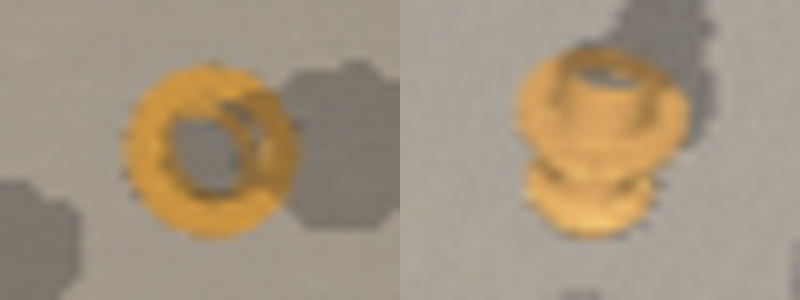

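Top (347,234) and scene (327,180) show a round brass body with a wide flange, a hollow head and a lip, so that's the adapter. Next I'll bring the wrist camera over the gas point.

Call:
move_arm([
  [[0,0,-2],[0,0,6],1],
  [[0,0,-2],[0,0,6],1],
  [[0,0,-2],[3,4,1],1],
  [[0,0,-2],[4,5,0],1],
  [[0,0,-2],[4,5,0],1],
  [[0,0,-1],[4,5,0],1],
  [[0,0,0],[4,5,0],1],
  [[0,0,0],[4,5,0],1],
  [[0,0,0],[4,5,0],1],
  [[0,0,0],[3,5,0],1],
])

```text
time_s: 1.35
tool_pos: [0.5013, -0.2054, 0.3521]
tcp_rot: [-180.0, 0.0, 8.3]
wrist_force: [-0.1, -0.1, 0.6]
grip_width: 0.998
grasp_force: 0.0
```

```bash
python3 - <<'E'
from h import *
im,P=grab('wrist','w1'); s=robot.observe(); print(s['tool_pos'],s['tcp_rot'],s['time_s'])
im,P=grab('top','t1')
cv2.imwrite('pics/v1.png',np.hstack([cv2.imread('pics/w1.png')[:,:],im])[:, :])
a=np.hstack([cv2.resize(cv2.imread('pics/w1.png'),(400,300)),cv2.resize(im,(400,300))]);cv2.imwrite('pics/v1.png',a)
E
```

```text
[ 0.50388945 -0.19846859  0.35219132] [-179.62746472   -0.21697511    8.58201619] 1.4
```

View pics/w1.png

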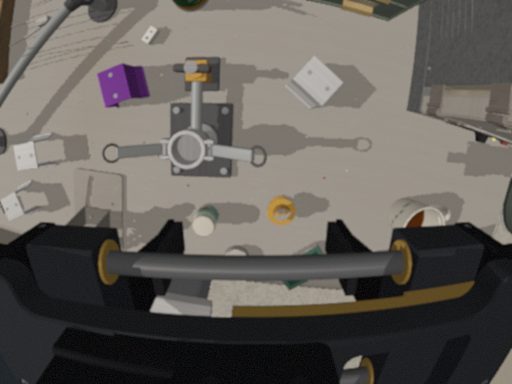

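View pics/t1.png

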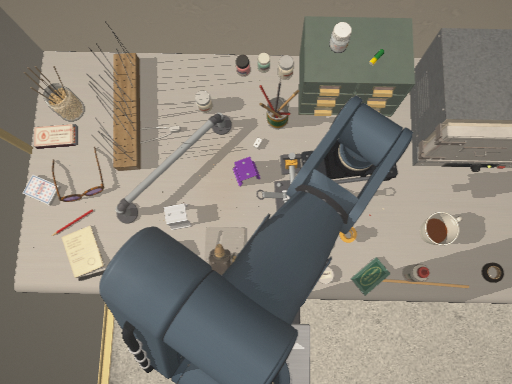

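```bash
python3 - <<'E'
from h import *
P=np.load('pics/w1.npy')
W=lambda p,z:onz('wrist',P,p,z).round(4)
print('coupler',W((188,149),.119),'vent top',W((190,69),.098),'barends',W((173,69),.098),W((211,69),.098),'adapter flange',W((281,210),.039))
print('sA',W((323,76),.068),'jar',W((205,226),.063),'purple',W((117,85),.068))
S=robot.camera_model('scene')['pose']
# brush jar rim: triangulate top(277,118) & scene(185,170)
o1,d1=ray('top',robot.camera_model('top')['pose'],(277,112));o2,d2=ray('scene',S,(185,166))
A=np.c_[d1,-d2];k=np.linalg.lstsq(A,o2-o1,rcond=None)[0];print('brushjar rim',o1+d1*k[0],o2+d2*k[1])
E
```

```text
coupler [ 0.507  -0.1119  0.119 ] vent top [ 0.6175 -0.0967  0.098 ] barends [ 0.6156 -0.0719  0.098 ] [ 0.6203 -0.1264  0.098 ] adapter flange [ 0.4103 -0.2633  0.039 ]
sA [ 0.6385 -0.2884  0.068 ] jar [ 0.3723 -0.1397  0.063 ] purple [0.588  0.0286 0.068 ]
brushjar rim [ 0.7573592  -0.05422196  0.07984815] [ 0.75832305 -0.0537617   0.08020785]
```

Both views agree. The coupler is at (0.506,-0.112), its frame is yawed about 7.6°, and the vent is at (0.617,-0.097). Only three silver shields are present. Next I'll grip the T-bar.

Call:
move_arm([
  [[0,0,9.9],[1.2,1.1,0],1],
  [[0,0,9.9],[1.2,1.1,0],1],
  [[0,0,9.9],[1.2,1.1,0],1],
  [[0,0,9.9],[1.2,1.1,0],1],
  [[0,0,9.9],[1.2,1.1,0],1],
  [[0,0,9.9],[1.2,1.2,0],1],
  [[0,0,9.9],[1.2,1.2,-4],1],
  [[0,0,9.9],[1.2,1.2,-4],1],
  [[0,0,9.9],[1.5,1.2,-4],1],
  [[0,0,0],[0,0,-4],1],
])

```text
time_s: 2.7
tool_pos: [0.6117, -0.1043, 0.1908]
tcp_rot: [180.0, 0.0, 97.4]
wrist_force: [-0.1, -0.6, -0.4]
grip_width: 0.998
grasp_force: 0.0
```

```bash
python3 - <<'E'
from h import *
im,P=grab('wrist','w2'); s=robot.observe(); print(s['tool_pos'],s['tcp_rot'],s['time_s'])
print(proj('wrist',P,(.617,-.0967,.098)))
E
```

```text
[ 0.60743656 -0.10337397  0.18505231] [-179.39457189   -0.2847396    97.35408256] 2.75
(np.float64(261.1270112768513), np.float64(185.0959504142125))
```

View pics/w2.png

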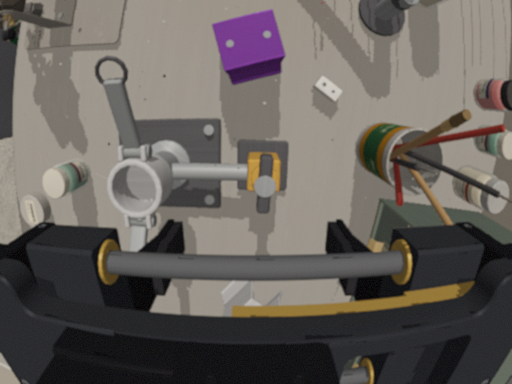

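Call:
move_arm([
  [[0,0,0],[0,0,0],1],
])

```text
time_s: 2.88
tool_pos: [0.6101, -0.1046, 0.1913]
tcp_rot: [-179.8, -0.1, 97.3]
wrist_force: [0.3, -0.5, 0.4]
grip_width: 1.001
grasp_force: 0.0
```

```bash
python3 - <<'E'
from h import *
print(robot.observe()['tool_pos'])
im,P=grab('wrist','w3'); print(proj('wrist',P,(.617,-.0967,.098)))
g=cv2.cvtColor(im,cv2.COLOR_BGR2HSV)
for z,p in ((.07,(35,207)),(.06,(65,180)),(.119,(138,188))): print(onz('wrist',P,p,z))
sub=im[140:225,240:290].astype(int).max(2)
print(sub[::4,::3])
E
```

```text
[ 0.61013111 -0.10459376  0.19130207]
(np.float64(263.2328634541138), np.float64(184.97398909093872))
[ 0.33942816 -0.16803044  0.07      ]
[ 0.38627366 -0.12992874  0.06      ]
[ 0.50851436 -0.10738618  0.119     ]
[[113  96  94  96  98 101 102 102 106 112 124 127 133 135 136 138 147]
 [ 82  85  87  83  87  85  83  87  84  85  84  85  85  85  89  84  82]
 [ 84  81  85  82  86  81  85  84  84  84  85  85  84  83  86  82  85]
 [ 84  83  83  85 131 144 136 134 121 111 107 121 121  89  85  84  83]
 [ 84  84  84 101 162 164 165 154  74  85  79  85 167 146  86  82  84]
 [ 81  84  84 124 198 197 196 168  77  84  83  79 182 191 120  82  87]
 [130 127 126 133 186 189 188 131  79  84  85  75 181 187 130  83  89]
 [158 177 176 155 188 182 186 132  82  82  86  74 178 184 121  83  90]
 [165 165 167 147 182 181 189 108  80  84  84  80 189 187 116  81 102]
 [132 132 132 142 182 186 188 109 131 149 127 108 191 181 114  82 110]
 [ 84  85  85 143 181 186 152 147 147 151 147 151 168 184 110  82 114]
 [ 79  83  78 148 177 153 147 146 146 149 148 150 151 182 101  81 114]
 [ 95  79  74 144 186 152 144 145 147 151 146 149 149 180  86  76 139]
 [126 124 125 124 121 121 130 147 145 148 146 150 128 122 124 125 153]
 [152 124 123 125 123 123 113  86 126 135 118 115 123 147 149 143 159]
 [124 124 124 124 124 123 103  75  83  81  75 118 124 155 158 157 158]
 [125 124 123 124 123 123  94  76  83  82  70 124 124 157 158 158 158]
 [123 122 125 125 124 123  94  79  81  80  71 123 124 156 156 157 156]
 [125 125 122 124 123 124 118  89  79  78 100 124 134 157 157 157 157]
 [123 123 126 126 124 124 123 124 123 123 124 124 135 157 157 158 156]
 [154 153 155 158 125 122 122 123 124 124 123 122 134 157 158 157 156]
 [156 157 158 157 123 123 124 124 124 120 123 123 138 157 158 157 157]]
```

Call:
move_arm([
  [[0,0,0.5],[0.9,0.9,0],1],
  [[0,0,0],[0,0,-4],1],
  [[0,0,0],[0,0,-4],1],
  [[0,0,0],[0,0,-3.2],1],
  [[0,0,0],[0,0,0],1],
  [[0,0,0],[0,0,0],-0.2],
  [[0,0,0],[0,0,0],-0.6],
  [[0,0,0],[0,0,0],-0.9],
  [[0,0,0],[0,0,0],-0.9],
], squeeze=25)

```text
time_s: 4.05
tool_pos: [0.6206, -0.0953, 0.0813]
tcp_rot: [179.9, 0.0, 97.8]
wrist_force: [-0.2, 0.6, 0.0]
grip_width: 0.635
grasp_force: 0.0
```

Call:
move_arm([
  [[0,0,0],[0,0,0],-0.9],
  [[0,0,0],[0,0,0],-0.9],
  [[0,0,0],[0,0,0],-0.9],
  [[0,0,0],[0,0,0],-0.9],
  [[0,0,0],[0,0,0],-0.9],
  [[0,0,0],[0,0,0],-0.9],
])

```text
time_s: 4.8
tool_pos: [0.6196, -0.0952, 0.0804]
tcp_rot: [-179.9, -0.0, 97.8]
wrist_force: [-1.8, 0.8, 0.8]
grip_width: 0.139
grasp_force: 24.7
```

Call:
move_arm([
  [[0,0,-9],[0,0,0],-0.9],
  [[0,0,-9],[0,0,0],-0.9],
  [[0,0,-9],[0,0,0],-0.9],
  [[0,0,-9],[0,0,0],-0.9],
  [[0,0,-9],[0,0,0],-0.9],
  [[0,0,-9],[0,0,0],-0.9],
  [[0,0,-9],[0,0,0],-0.9],
  [[0,0,-9],[0,0,0],-0.9],
  [[0,0,-9],[0,0,0],-0.9],
  [[0,0,-9],[0,0,0],-0.9],
])

```text
time_s: 6.05
tool_pos: [0.6221, -0.0972, 0.0805]
tcp_rot: [179.8, -0.2, 7.6]
wrist_force: [2.2, -4.1, -3.8]
grip_width: 0.142
grasp_force: 24.9
```

Call:
move_arm([
  [[0,0,-9],[0,0,0],-0.9],
  [[0,0,-9],[0,0,0],-0.9],
  [[0,0,-7],[0,0,0],-0.9],
  [[0,0,0],[0,0,0],-0.9],
  [[0,0,0],[0,0,0],-0.9],
])

```text
time_s: 6.68
tool_pos: [0.622, -0.0982, 0.0805]
tcp_rot: [179.8, -0.3, -17.1]
wrist_force: [1.9, -7.3, -2.6]
grip_width: 0.138
grasp_force: 24.9
```

Call:
move_arm([
  [[0,0,0],[0,0,0],0],
  [[0,0,0],[0,0,0],1],
  [[0,0,0],[0,0,0],1],
  [[0,0,0],[0,0,0],1],
  [[0,0,0],[0,0,5],1],
  [[0,0,0],[0,0,6],1],
  [[0,0,0],[0,0,6],1],
])

```text
time_s: 7.55
tool_pos: [0.6199, -0.0949, 0.2521]
tcp_rot: [-180.0, 0.0, -17.1]
wrist_force: [0.5, -0.1, -0.1]
grip_width: 0.85
grasp_force: 0.0
```

Call:
move_arm([
  [[0,0,10],[-2,-1.6,0],1],
  [[0,0,10],[-2,-1.6,0],1],
  [[0,0,10],[-2,-1.6,0],1],
  [[0,0,10],[-2,-1.6,0],1],
  [[0,0,10],[-2,-1.6,0],1],
  [[0,0,10],[-2,-1.6,0],1],
  [[0,0,10],[-2,-1.6,0],1],
  [[0,0,10],[-2,-1.6,0],1],
  [[0,0,10],[-2,-1.6,0],1],
  [[0,0,10],[-2,-1.6,0],1],
])

```text
time_s: 8.8
tool_pos: [0.4196, -0.2554, 0.2507]
tcp_rot: [180.0, 0.0, 83.2]
wrist_force: [-0.3, -0.0, 0.4]
grip_width: 1.003
grasp_force: 0.0
```

Call:
move_arm([
  [[0,0,10],[-1,-0.6,-4],1],
  [[0,0,5],[0,0,-4],1],
  [[0,0,0],[0,0,0],1],
  [[0,0,0],[0,0,0],1],
])

```text
time_s: 9.3
tool_pos: [0.411, -0.2617, 0.1716]
tcp_rot: [179.9, 0.1, 97.8]
wrist_force: [0.2, 0.1, 0.8]
grip_width: 0.999
grasp_force: 0.0
```

```bash
cat >> h.py <<'E'
def brass(im):
    h=cv2.cvtColor(im,cv2.COLOR_BGR2HSV); return cv2.inRange(h,(8,110,90),(28,255,255))
def blobs(m,a=40):
    c,_=cv2.findContours(m,cv2.RETR_EXTERNAL,cv2.CHAIN_APPROX_NONE); return sorted([k for k in c if cv2.contourArea(k)>a],key=cv2.contourArea)[::-1]
E
python3 - <<'E'
from h import *
im,P=grab('wrist','w4'); s=robot.observe(); print(s['tool_pos'],s['tcp_rot'],s['time_s'])
print(proj('wrist',P,(.41,-.263,.039)))
for k in blobs(brass(im)): print(cv2.contourArea(k),cv2.boundingRect(k),cv2.fitEllipse(k))
E
```

```text
[ 0.41132156 -0.26195055  0.17199211] [1.79890521e+02 1.40458531e-01 9.78067037e+01] 9.35
(np.float64(252.87035780608662), np.float64(182.1508971376158))
2487.0 (232, 282, 241, 35) ((357.4097900390625, 302.0867614746094), (18.426898956298828, 246.08261108398438), 84.35462188720703)
1655.0 (227, 159, 47, 46) ((250.01022338867188, 181.80242919921875), (45.364532470703125, 46.47573471069336), 93.3259506225586)
531.0 (439, 51, 38, 34) ((457.3085632324219, 68.17972564697266), (24.604385375976562, 40.090206146240234), 131.5442657470703)
186.5 (399, 240, 13, 44) ((401.76910400390625, 261.12078857421875), (17.74049949645996, 40.00178909301758), 178.5054168701172)
170.5 (98, 240, 13, 44) ((109.15050506591797, 261.09967041015625), (20.51683807373047, 41.400917053222656), 4.6726603507995605)
59.5 (366, 359, 8, 25) ((369.318603515625, 372.0662841796875), (6.102352142333984, 23.259647369384766), 167.52943420410156)
```

View pics/w4.png

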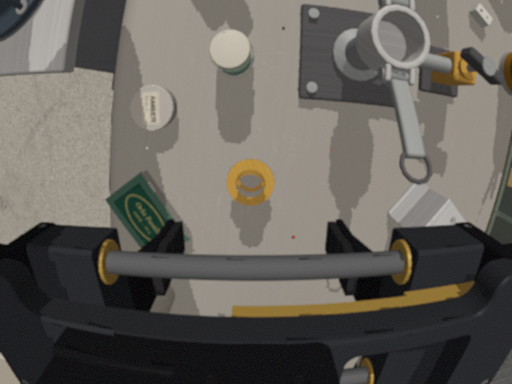

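Call:
move_arm([
  [[0,0,0],[-0.4,-0.15,-3],1],
  [[0,0,0],[0,0,-4],1],
  [[0,0,0],[0,0,-4],1],
  [[0,0,0],[0,0,-1.8],1],
  [[0,0,0],[0,0,0],0],
  [[0,0,0],[0,0,0],-0.4],
  [[0,0,0],[0,0,0],-0.4],
  [[0,0,0],[0,0,0],-0.4],
  [[0,0,0],[0,0,0],-0.4],
  [[0,0,0],[0,0,0],-0.4],
], squeeze=20)

```text
time_s: 10.6
tool_pos: [0.4063, -0.2628, 0.0427]
tcp_rot: [180.0, 0.0, 97.8]
wrist_force: [0.4, 0.5, -0.3]
grip_width: 0.401
grasp_force: 0.0
```

```bash
python3 - <<'E'
from h import *
print(robot.observe()['tool_pos'],robot.observe()['grip_width'],robot.observe()['grasp_force'])
P=np.load('pics/w4.npy'); print(onz('wrist',P,(400.5,37),.119), onz('wrist',P,(250,181.8),.039))
P=np.load('pics/w1.npy'); im=cv2.imread('pics/w1.png')
P3=np.load('pics/w3.npy')
for f,(x,y),Q in (('w1',(188,149),P),('w3',(138,188),P3),('w4',(400,37),np.load('pics/w4.npy'))):
    g=cv2.imread(f'pics/{f}.png'); x0,y0=max(0,x-45),max(0,y-45); c=cv2.cvtColor(g[y0:y+45,x0:x+45],cv2.COLOR_BGR2GRAY)
    h=cv2.HoughCircles(cv2.resize(c,None,fx=3,fy=3,interpolation=cv2.INTER_CUBIC),cv2.HOUGH_GRADIENT,1,20,param1=120,param2=25,minRadius=35,maxRadius=110)
    if h is not None:
        for a in h[0][:3]:
            p=(a[0]/3+x0,a[1]/3+y0); print(f,p,a[2]/3,onz('wrist',Q,p,.119).round(4))
E
```

```text
[ 0.40626106 -0.26276957  0.04268863] 0.4014384070624681 0.0
[ 0.50474193 -0.11031509  0.119     ] [ 0.40702701 -0.26302686  0.039     ]
w1 (np.float32(186.16667), np.float32(149.16667)) 18.833334 [ 0.5065 -0.1094  0.119 ]
w4 (np.float32(393.16666), np.float32(40.5)) 36.100002 [ 0.4987 -0.1151  0.119 ]
w4 (np.float32(408.16666), np.float32(32.5)) 35.733334 [ 0.5112 -0.1044  0.119 ]
w4 (np.float32(398.83334), np.float32(36.166668)) 25.933334 [ 0.5032 -0.1101  0.119 ]
```

Call:
move_arm([
  [[0,0,0],[0,0,0],-0.8],
  [[0,0,0],[0,0,0],-0.8],
  [[0,0,0],[0,0,0],-0.8],
  [[0,0,0],[0,0,4],-0.8],
  [[0,0,0],[0,0,6],-0.8],
  [[0,0,0],[0,0,6],-0.8],
  [[0,0,0],[4,3,5],-0.8],
  [[0,0,0],[4,3,0],-0.8],
  [[0,0,0],[2,3,0],-0.8],
  [[0,0,0],[0,0,0],-0.8],
])

```text
time_s: 11.85
tool_pos: [0.5018, -0.1738, 0.246]
tcp_rot: [-179.9, -0.1, 98.1]
wrist_force: [0.6, 0.1, -2.6]
grip_width: 0.337
grasp_force: 20.0
```

Call:
move_arm([
  [[0,0,0],[0,0,0],-0.8],
])

```text
time_s: 11.98
tool_pos: [0.5007, -0.1761, 0.246]
tcp_rot: [-179.9, -0.0, 97.9]
wrist_force: [-0.4, 0.6, -2.0]
grip_width: 0.335
grasp_force: 20.0
```

```bash
python3 - <<'E'
from h import *
im,P=grab('wrist','w5'); s=robot.observe(); print(s['tool_pos'],s['tcp_rot'],s['time_s'])
u=np.array(proj('wrist',P,(.506,-.1105,.119)));print(u)
x0,y0=(u-60).astype(int); y0=max(y0,0); c=im[y0:y0+120,x0:x0+120]
cv2.imwrite('pics/c5.png',np.hstack([cv2.resize(c,(600,600),interpolation=cv2.INTER_CUBIC)]));print(x0,y0,c.shape)
g=cv2.resize(cv2.cvtColor(c,cv2.COLOR_BGR2GRAY),None,fx=3,fy=3,interpolation=cv2.INTER_CUBIC)
h=cv2.HoughCircles(g,cv2.HOUGH_GRADIENT,1,10,param1=120,param2=25,minRadius=35,maxRadius=130)
for a in h[0][:6]:
    p=(a[0]/3+x0,a[1]/3+y0); print(p,a[2]/3,onz('wrist',P,p,.119).round(4))
E
```

```text
[ 0.50070828 -0.1765742   0.24615161] [-1.79911015e+02 -2.93675798e-02  9.78133351e+01] 12.025
[269.05064754 118.57846265]
209 58 (120, 120, 3)
(np.float64(269.1666679382324), np.float64(117.5)) 27.800001 [ 0.506  -0.1094  0.119 ]
(np.float64(268.8333320617676), np.float64(120.83333206176758)) 25.566666 [ 0.5061 -0.1127  0.119 ]
(np.float64(265.8333320617676), np.float64(117.83333206176758)) 24.6 [ 0.5028 -0.1102  0.119 ]
(np.float64(272.1666679382324), np.float64(115.83333206176758)) 24.766668 [ 0.5086 -0.1074  0.119 ]
(np.float64(272.1666679382324), np.float64(120.16666793823242)) 23.433334 [ 0.5092 -0.1116  0.119 ]
(np.float64(269.1666679382324), np.float64(114.16666793823242)) 29.366667 [ 0.5055 -0.1062  0.119 ]
```

View pics/c5.png

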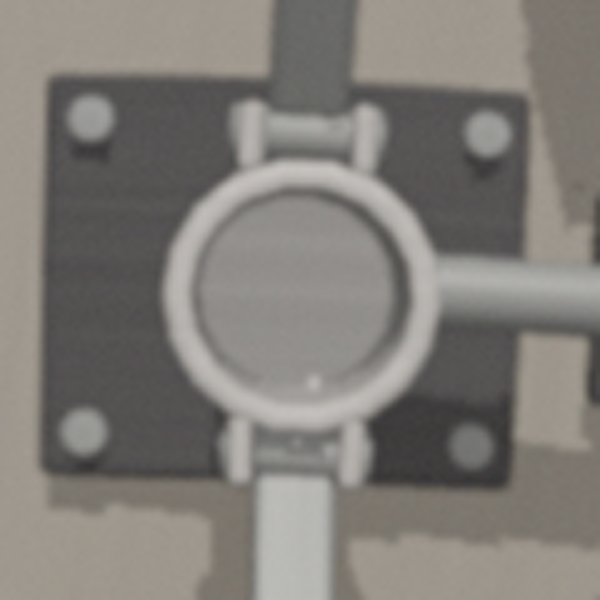

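Call:
move_arm([
  [[0,0,0],[0.3,3.4,0],-0.8],
  [[0,0,0],[0.2,3.4,0],-0.8],
  [[0,0,0],[0,0,-4],-0.8],
  [[0,0,0],[0,0,-3.5],-0.8],
  [[0,0,0],[0,0,0],-0.8],
  [[0,0,0],[0,0,0],-0.8],
])

```text
time_s: 12.78
tool_pos: [0.5072, -0.1093, 0.1726]
tcp_rot: [179.9, 0.1, 97.8]
wrist_force: [0.9, -0.2, -1.9]
grip_width: 0.339
grasp_force: 20.0
```

Call:
move_arm([
  [[0,0,0],[-0.1,0,-0.8],-0.8],
  [[0,0,0],[0,0,-0.5],-0.8],
  [[0,0,0],[0,0,-0.5],-0.8],
  [[0,0,0],[0,0,0],-0.8],
])

```text
time_s: 13.28
tool_pos: [0.5053, -0.108, 0.1534]
tcp_rot: [-180.0, -0.0, 97.8]
wrist_force: [0.1, 0.1, -2.3]
grip_width: 0.34
grasp_force: 20.0
```

Call:
move_arm([
  [[0,0,0],[0,0,-0.7],-0.8],
  [[0,0,0],[0,0,-0.7],-0.8],
  [[0,0,0],[0,0,-0.7],-0.8],
  [[0,0,0],[0,0,-0.4],-0.8],
  [[0,0,0],[0,0,0],-0.8],
])

```text
time_s: 13.9
tool_pos: [0.5053, -0.1081, 0.1283]
tcp_rot: [-180.0, -0.0, 97.8]
wrist_force: [0.1, 0.7, -1.7]
grip_width: 0.336
grasp_force: 20.0
```

Call:
move_arm([
  [[0,0,0],[0,0,-0.1],-0.8],
  [[0,0,0],[0,0,-0.1],-0.8],
  [[0,0,0],[0,0,0],-0.8],
])

```text
time_s: 14.28
tool_pos: [0.5059, -0.1083, 0.1276]
tcp_rot: [180.0, 0.0, 97.8]
wrist_force: [-0.7, 0.3, 4.8]
grip_width: 0.336
grasp_force: 20.0
```

Call:
move_arm([
  [[0,0,0],[0,0,0],0.2],
  [[0,0,0],[0,0,0],1],
  [[0,0,0],[0,0,0],1],
  [[0,0,0],[0,0,0],1],
  [[0,0,0],[0,0,0],1],
  [[0,0,0],[0,0,3],1],
  [[0,0,0],[0,0,5],1],
  [[0,0,0],[0,0,5],1],
])

```text
time_s: 15.28
tool_pos: [0.5052, -0.1081, 0.2578]
tcp_rot: [-179.9, -0.0, 97.8]
wrist_force: [0.3, 0.7, 0.1]
grip_width: 0.992
grasp_force: 0.0
```

Call:
move_arm([
  [[0,0,-9.2],[0,0,0],1],
  [[0,0,-9.2],[0,0,0],1],
  [[0,0,-9.2],[0,0,0],1],
  [[0,0,-9.2],[0,0,0],1],
  [[0,0,-9.2],[0,0,0],1],
  [[0,0,-9.2],[0,0,0],1],
  [[0,0,-9.2],[0,0,0],1],
  [[0,0,-9.2],[0,0,0],1],
  [[0,0,-9.2],[0,0,0],1],
  [[0,0,-9.2],[0,0,0],1],
])

```text
time_s: 16.52
tool_pos: [0.5054, -0.1081, 0.2566]
tcp_rot: [-180.0, 0.0, 5.5]
wrist_force: [-0.2, -0.1, -0.4]
grip_width: 0.998
grasp_force: 0.0
```

Call:
move_arm([
  [[0,0,0],[0,0,0],1],
  [[0,0,0],[0,0,0],1],
])

```text
time_s: 16.77
tool_pos: [0.5055, -0.1082, 0.2567]
tcp_rot: [-180.0, 0.0, 6.0]
wrist_force: [0.0, 0.3, 0.6]
grip_width: 1.002
grasp_force: 0.0
```

```bash
python3 - <<'E'
from h import *
im,P=grab('wrist','w6'); s=robot.observe(); print(s['tool_pos'],s['tcp_rot'],s['time_s'])
for k in blobs(brass(im),200): print(cv2.contourArea(k),cv2.boundingRect(k),cv2.fitEllipse(k)[0])
print(proj('wrist',P,(.506,-.1085,.124)),proj('wrist',P,(.506,-.1085,.148)))
cv2.imwrite('pics/c6.png',im)
E
```

```text
[ 0.50551567 -0.10819477  0.25669285] [-1.79997268e+02  8.39531789e-03  5.94534892e+00] 16.825
2076.0 (232, 282, 241, 34) (356.6327819824219, 301.6553039550781)
1648.5 (234, 157, 47, 46) (257.0670471191406, 179.59385681152344)
201.5 (255, 60, 16, 29) (263.9138488769531, 77.33415222167969)
(np.float64(255.6756411717777), np.float64(180.483621509534)) (np.float64(255.75243736422618), np.float64(186.8389038706641))
```

View pics/c6.png

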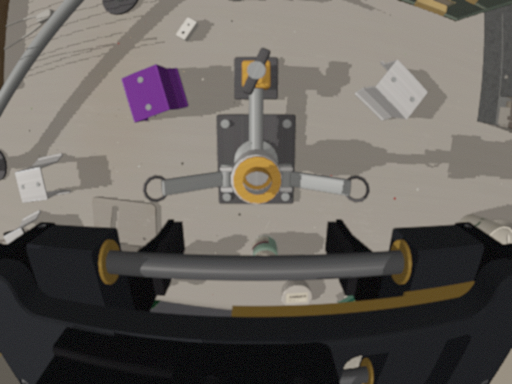

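The adapter is home, seen as the brass ring at (257,180), and the T-bar has turned. Both cam arms are raised, with their rings at (155,188) and (357,187). I'll press both down at once with the open fingers straddling the coupler.

Call:
move_arm([
  [[0,0,0],[0,-0.1,-5],1],
  [[0,0,0],[0,0,-5],1],
  [[0,0,0],[0,0,-1],1],
  [[0,0,0],[0,0,-1],1],
  [[0,0,0],[0,0,0],1],
])

```text
time_s: 17.45
tool_pos: [0.5063, -0.1095, 0.1375]
tcp_rot: [180.0, -0.1, 5.9]
wrist_force: [0.4, -0.4, 1.3]
grip_width: 0.999
grasp_force: 0.0
```

Call:
move_arm([
  [[0,0,0],[0,0,-0.6],1],
  [[0,0,0],[0,0,-0.6],1],
  [[0,0,0],[0,0,-0.6],1],
  [[0,0,0],[0,0,0],1],
])

```text
time_s: 17.95
tool_pos: [0.5068, -0.1098, 0.1195]
tcp_rot: [179.9, -0.2, 5.8]
wrist_force: [0.6, -0.0, 3.6]
grip_width: 0.998
grasp_force: 1.4
```

Call:
move_arm([
  [[0,0,0],[0,0,-0.6],1],
  [[0,0,0],[0,0,-0.6],1],
  [[0,0,0],[0,0,0],1],
])

```text
time_s: 18.32
tool_pos: [0.5071, -0.1098, 0.1081]
tcp_rot: [179.9, -0.2, 5.8]
wrist_force: [0.8, 1.4, 8.6]
grip_width: 1.001
grasp_force: 6.9
```

Call:
move_arm([
  [[0,0,0],[0,0,-0.6],1],
  [[0,0,0],[0,0,-0.6],1],
  [[0,0,0],[0,0,0],1],
])

```text
time_s: 18.7
tool_pos: [0.5074, -0.1099, 0.0959]
tcp_rot: [179.9, -0.2, 5.8]
wrist_force: [0.5, -0.2, 6.2]
grip_width: 1.001
grasp_force: 3.1
```

```bash
python3 - <<'E'
from h import *
im,P=grab('wrist','w7');s,P2=grab('scene','s7')
cv2.imwrite('pics/c7.png',np.hstack([cv2.resize(im[40:300,100:400],(400,347)),cv2.resize(s[120:250,190:340],(400,347))]))
E
```

```text
(no output)
```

View pics/c7.png

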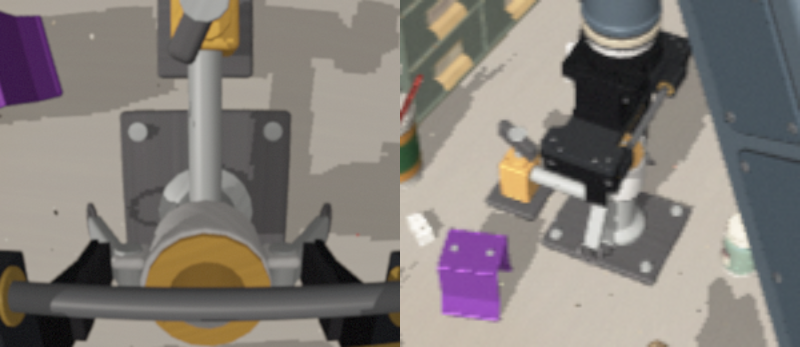

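Both arms are going down symmetrically and already hang steeply. I'll go a bit lower, then squeeze.

Call:
move_arm([
  [[0,0,0],[0,0,-0.6],1],
  [[0,0,0],[0,0,-0.4],1],
  [[0,0,0],[0,0,0],1],
  [[0,0,0],[0,0,0],0.6],
  [[0,0,0],[0,0,0],0.4],
  [[0,0,0],[0,0,0],0.4],
  [[0,0,0],[0,0,0],0.4],
  [[0,0,0],[0,0,0],0.4],
], squeeze=20)

```text
time_s: 19.8
tool_pos: [0.5061, -0.1096, 0.0843]
tcp_rot: [180.0, -0.0, 5.8]
wrist_force: [4.5, -2.6, -9.6]
grip_width: 0.865
grasp_force: 19.5
```

Call:
move_arm([
  [[0,0,0],[0,0,0],1],
  [[0,0,0],[0,0,0],1],
  [[0,0,0],[0,0,3],1],
  [[0,0,0],[0,0,5],0],
  [[0,0,0],[0,0,5],-1],
  [[0,0,9],[0,2,0],-1],
  [[0,0,9],[0,2,0],-1],
  [[0,0,9],[-0.5,2,0],-1],
  [[0,0,9],[-0.5,2,0],-1],
  [[0,0,9],[0,1,0],-1],
])

```text
time_s: 21.05
tool_pos: [0.4933, -0.0176, 0.2147]
tcp_rot: [-179.8, 0.1, 51.2]
wrist_force: [-0.4, 0.0, -0.7]
grip_width: 0.287
grasp_force: 0.0
```

Call:
move_arm([
  [[0,0,9],[0,0,0],-1],
  [[0,0,9],[0,0,0],-1],
  [[0,0,9],[0,0,0],-1],
  [[0,0,9],[0,0,0],-1],
  [[0,0,9],[0,0,0],-1],
  [[-8.7,-0.9,0],[0,0,0],-1],
  [[-8.7,-0.9,0],[0,0,0],-1],
  [[-8.7,-0.9,0],[0,0,0],-1],
  [[-8.7,-0.9,0],[0,0,0],-1],
  [[0,0,0],[0,0,0],-1],
])

```text
time_s: 22.3
tool_pos: [0.4937, -0.0175, 0.2135]
tcp_rot: [-179.7, 34.9, 96.3]
wrist_force: [-0.7, -0.4, -0.5]
grip_width: 0.004
grasp_force: 0.0
```

```bash
python3 - <<'E'
from h import *
im,P=grab('wrist','w8');s=robot.observe();print(s['tool_pos'],s['tcp_rot'],T_tool()[:3,2])
sc,_=grab('scene','s8')
cv2.imwrite('pics/c8.png',np.hstack([cv2.resize(im,(400,300)),cv2.resize(sc[120:250,190:340],(346,300))]))
E
```

```text
[ 0.49441467 -0.01832245  0.21422234] [-179.80706471   34.88555378   96.07293369] [ 0.05715912 -0.56908239 -0.82029146]
```

View pics/c8.png

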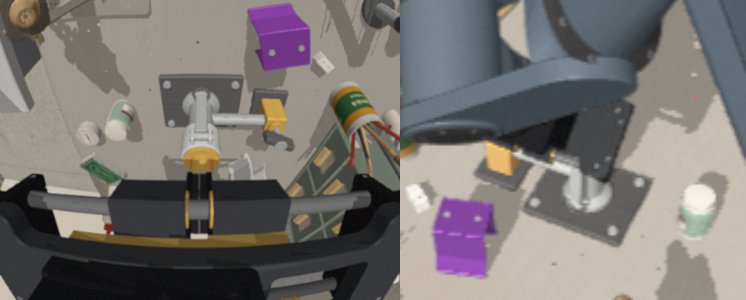

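Call:
move_arm([
  [[0,0,0],[0.2,0,-5],-1],
  [[0,0,0],[0,0,-6],-1],
  [[0,0,0],[0,0,-5.4],-1],
  [[0,0,0],[0.2,-2,0],-1],
  [[0,0,0],[0.2,-1.5,0],-1],
  [[0,0,0],[0,-0.5,0],-1],
  [[0,0,0],[0,0,0],-1],
])

```text
time_s: 23.28
tool_pos: [0.5023, -0.0598, 0.0521]
tcp_rot: [179.7, 35.0, 95.6]
wrist_force: [-0.0, -0.0, -0.1]
grip_width: 0.005
grasp_force: 0.0
```

Call:
move_arm([
  [[0,0,0],[0,-0.4,0],-1],
  [[0,0,0],[0,-0.3,0],-1],
  [[0,0,0],[0,0,0],-1],
])

```text
time_s: 23.65
tool_pos: [0.5026, -0.0623, 0.0515]
tcp_rot: [179.5, 34.7, 95.8]
wrist_force: [-2.4, 17.1, 9.5]
grip_width: 0.004
grasp_force: 9.4
```

Call:
move_arm([
  [[0,0,0],[-0.3,3.2,0],-1],
  [[0,0,0],[0,0,5],-1],
  [[0,0,0],[0,0,6],-1],
  [[0,0,0],[0,0,5.5],-1],
  [[8.7,0.9,0],[0.2,-2,0],-1],
  [[8.7,0.9,0],[0.2,-2,0],-1],
  [[8.7,0.9,0],[0.2,-2,0],-1],
  [[8.7,0.9,0],[0.2,-2,0],-1],
  [[8.7,0.9,0],[0.2,-2,0],-1],
  [[8.7,0.9,0],[0.2,-2,0],-1],
])

```text
time_s: 24.9
tool_pos: [0.5107, -0.1546, 0.2171]
tcp_rot: [179.9, -17.7, 95.9]
wrist_force: [0.1, 1.1, -0.7]
grip_width: 0.006
grasp_force: 0.0
```

Call:
move_arm([
  [[8.7,0.9,0],[0.2,-2.3,0],-1],
  [[8.7,0.9,0],[0.2,-2.3,0],-1],
  [[0,0,0],[0,0,0],-1],
])

```text
time_s: 25.28
tool_pos: [0.5144, -0.2036, 0.2138]
tcp_rot: [-179.9, -35.0, 95.5]
wrist_force: [0.1, 0.5, 0.6]
grip_width: 0.004
grasp_force: 0.0
```

Call:
move_arm([
  [[0,0,0],[0,0,-5],-1],
  [[0,0,0],[0,0,-6],-1],
  [[0,0,0],[0,0,-5.4],-1],
  [[0,0,0],[-0.2,2,0],-1],
  [[0,0,0],[-0.1,1.8,0],-1],
  [[0,0,0],[0,0.5,0],-1],
  [[0,0,0],[0,0.3,0],-1],
  [[0,0,0],[0,0,0],-1],
])

```text
time_s: 26.28
tool_pos: [0.5126, -0.1573, 0.0542]
tcp_rot: [179.8, -34.4, 96.1]
wrist_force: [-2.9, -7.1, 0.1]
grip_width: 0.006
grasp_force: 3.1
```

Call:
move_arm([
  [[0,0,0],[0,0.4,0],-1],
  [[0,0,0],[0,0.2,0],-1],
  [[0,0,0],[0,0,0],-1],
])

```text
time_s: 26.65
tool_pos: [0.5129, -0.1565, 0.0541]
tcp_rot: [179.7, -33.9, 96.2]
wrist_force: [-7.5, -17.2, 4.5]
grip_width: 0.003
grasp_force: 9.0
```

Call:
move_arm([
  [[0,0,0],[0.3,-3.2,0],-1],
  [[0,0,0],[0,0,6],-1],
  [[0,0,0],[0,0,6],0],
  [[-8.7,-0.9,0],[0,0,5],1],
  [[-8.7,-0.9,0],[1.1,1,0],1],
  [[-8.7,-0.9,0],[1.1,1,0],1],
  [[-8.4,-0.8,0],[1.1,1,0],1],
  [[0,0,-10.2],[1.1,1,0],1],
  [[0,0,-10.2],[1.1,1,0],1],
  [[0,0,-10.2],[1.1,1,0],1],
])

```text
time_s: 27.9
tool_pos: [0.5809, -0.1187, 0.2251]
tcp_rot: [179.8, -0.4, 64.9]
wrist_force: [-0.7, 0.6, -0.0]
grip_width: 0.833
grasp_force: 0.0
```

Call:
move_arm([
  [[0,0,-10.2],[1.1,1,0],1],
  [[0,0,-10.2],[1,1,0],1],
  [[0,0,-10.2],[1,1,0],1],
  [[0,0,-10.2],[0,0,0],1],
  [[0,0,-10.2],[0,0,0],1],
  [[0,0,-10.2],[0,0,0],1],
  [[0,0,-10.2],[0,0,0],1],
  [[0,0,-10.2],[0,0,0],1],
  [[0,0,0],[0,0,0],1],
  [[0,0,0],[0,0,0],1],
])

```text
time_s: 29.15
tool_pos: [0.6116, -0.0898, 0.2235]
tcp_rot: [-179.9, -0.4, -16.2]
wrist_force: [-0.3, -0.0, 0.5]
grip_width: 0.999
grasp_force: 0.0
```

```bash
python3 - <<'E'
from h import *
im,P=grab('wrist','w9');s=robot.observe();print(s['tool_pos'],s['tcp_rot'],s['time_s'])
print(proj('wrist',P,(.6205,-.0965,.098)))
sc,_=grab('scene','s9')
cv2.imwrite('pics/c9.png',np.hstack([cv2.resize(im,(400,300)),cv2.resize(sc[120:250,190:340],(346,300))]))
E
```

```text
[ 0.61158922 -0.08988349  0.22301404] [-179.91893334   -0.40259606  -16.24379954] 29.2
(np.float64(259.5854936181132), np.float64(173.28179879866298))
```

View pics/c9.png

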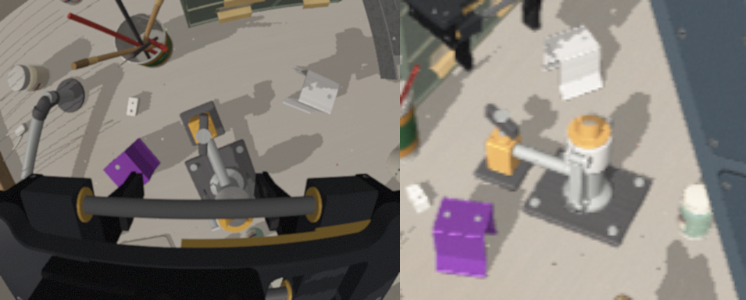

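The scene shows the adapter home with its flange at the rim, and the left arm flat against the coupler. The vent disc is at (261,172), as predicted. Next I'll tighten the vent.

Call:
move_arm([
  [[0,0,-0.5],[0.9,-0.65,-4],1],
  [[0,0,0],[0,0,-5],1],
  [[0,0,0],[0,0,-5.2],1],
  [[0,0,0],[0,0,0],0],
  [[0,0,0],[0,0,0],-0.9],
  [[0,0,0],[0,0,0],-0.9],
  [[0,0,0],[0,0,0],-0.9],
  [[0,0,0],[0,0,0],-0.9],
  [[0,0,0],[0,0,0],-0.9],
  [[0,0,0],[0,0,0],-0.9],
], squeeze=30)

```text
time_s: 30.5
tool_pos: [0.6206, -0.0967, 0.0798]
tcp_rot: [-179.9, -0.3, -16.9]
wrist_force: [-0.4, -0.1, -0.9]
grip_width: 0.283
grasp_force: 0.0
```

Call:
move_arm([
  [[0,0,0],[0,0,0],-0.9],
  [[0,0,0],[0,0,0],-0.9],
  [[0,0,0],[0,0,0],-0.9],
])

```text
time_s: 30.88
tool_pos: [0.6203, -0.0977, 0.0796]
tcp_rot: [180.0, -0.3, -16.9]
wrist_force: [-1.7, -4.1, -0.3]
grip_width: 0.133
grasp_force: 30.0
```

Turn counter-clockwise (tighten) about 115°.

Call:
move_arm([
  [[0,0,10],[0,0,0],-0.9],
  [[0,0,10],[0,0,0],-0.9],
  [[0,0,10],[0,0,0],-0.9],
  [[0,0,10],[0,0,0],-0.9],
  [[0,0,10],[0,0,0],-0.9],
  [[0,0,10],[0,0,0],-0.9],
  [[0,0,10],[0,0,0],-0.9],
  [[0,0,10],[0,0,0],-0.9],
  [[0,0,10],[0,0,0],-0.9],
  [[0,0,10],[0,0,0],-0.9],
])

```text
time_s: 32.12
tool_pos: [0.6199, -0.0971, 0.0797]
tcp_rot: [-179.9, -0.3, 83.5]
wrist_force: [-2.7, -3.4, -0.2]
grip_width: 0.135
grasp_force: 30.0
```

Call:
move_arm([
  [[0,0,7],[0,0,0],-0.9],
  [[0,0,5],[0,0,0],-0.9],
  [[0,0,0],[0,0,0],-0.9],
  [[0,0,0],[0,0,0],-0.9],
])

```text
time_s: 32.62
tool_pos: [0.6199, -0.0971, 0.0796]
tcp_rot: [-179.8, -0.3, 95.1]
wrist_force: [-3.4, -3.7, 0.5]
grip_width: 0.141
grasp_force: 30.0
```

```bash
python3 -c "
from h import *
s=robot.observe();print(s['torque'],s['tcp_rot'],s['tool_pos'])"
```

```text
[-0.71863373  0.41553562  0.04280458] [-179.83478038   -0.29035769   95.08608778] [ 0.6198708  -0.09705657  0.07961751]
```

Call:
move_arm([
  [[0,0,3],[0,0,0],-0.9],
  [[0,0,3],[0,0,0],-0.9],
  [[0,0,2],[0,0,0],-0.9],
  [[0,0,0],[0,0,0],-0.9],
])

```text
time_s: 33.12
tool_pos: [0.6198, -0.0968, 0.0797]
tcp_rot: [-179.9, -0.4, 102.9]
wrist_force: [-3.1, -3.3, 1.0]
grip_width: 0.146
grasp_force: 32.6
```

```bash
python3 -c "
from h import *
s=robot.observe();print(s['torque'],s['tcp_rot'],s['tool_pos'])"
```

```text
[-0.65708455  0.46896353 -0.83289439] [-179.86069029   -0.38113452  102.87336925] [ 0.61983447 -0.09681921  0.07965709]
```

Tight at the stop (about 0.8 N m). Releasing, then on to the first shield.

Call:
move_arm([
  [[0,0,0],[0,0,0],0],
  [[0,0,0],[0,0,0],1],
  [[0,0,0],[0,0,0],1],
  [[0,0,0],[0,0,0],1],
  [[0,0,0],[0,0,5],1],
  [[0,0,0],[0,0,6],1],
  [[0,0,0],[0,0,6],1],
  [[0,0,-9],[0,-6,0],1],
  [[0,0,-9],[0,-6,0],1],
  [[0,0,-9],[0,-6,0],1],
])

```text
time_s: 34.38
tool_pos: [0.6207, -0.278, 0.2502]
tcp_rot: [-180.0, -0.3, 75.9]
wrist_force: [0.9, 0.4, -1.0]
grip_width: 1.0
grasp_force: 0.0
```

Call:
move_arm([
  [[0,0,0],[0,0,0],1],
  [[0,0,0],[0,0,0],1],
])

```text
time_s: 34.62
tool_pos: [0.6202, -0.2763, 0.2493]
tcp_rot: [-179.9, -0.4, 76.1]
wrist_force: [0.9, 0.7, 0.7]
grip_width: 0.999
grasp_force: 0.0
```

```bash
cat >> h.py <<'E'
def silver(im):
    h=cv2.cvtColor(im,cv2.COLOR_BGR2HSV); return cv2.inRange(h,(0,0,195),(180,30,255))
E
python3 - <<'E'
from h import *
im,P=grab('wrist','w10');s=robot.observe();print(s['tool_pos'],s['tcp_rot'],s['time_s'])
m=silver(im)
for k in blobs(m,150)[:8]: 
    r=cv2.minAreaRect(k); print(cv2.contourArea(k),r)
    b=cv2.boxPoints(r); print([tuple(onz('wrist',P,p,.068).round(4)[:2]) for p in b])
T=im.copy(); T[m>0]=(0,0,255)
cv2.imwrite('pics/c10.png',np.hstack([cv2.resize(im,(400,300)),cv2.resize(T,(400,300))]))
E
```

```text
[ 0.62038133 -0.27551285  0.2494512 ] [-179.87522358   -0.3699525    76.19965661] 34.675
```

View pics/c10.png

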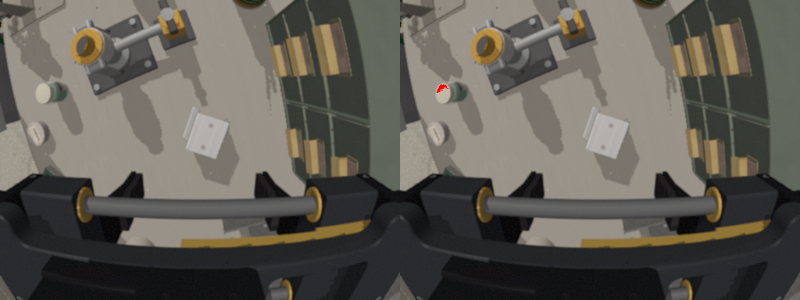

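The shield is at about (265,173) in the full picture, a pale top with its flare at the left edge. That uses up my picture views, so from here I measure numerically with a flood fill of the flat top, mapped to the z = 0.068 plane.

```bash
cat >> h.py <<'E'
def face(name,im,P,seed,z=.068,tol=9):
    g=cv2.GaussianBlur(im,(3,3),0); m=np.zeros((im.shape[0]+2,im.shape[1]+2),np.uint8)
    cv2.floodFill(g,m,tuple(int(v) for v in seed),0,(tol,)*3,(tol,)*3,4|(255<<8)|cv2.FLOODFILL_MASK_ONLY|cv2.FLOODFILL_FIXED_RANGE)
    m=m[1:-1,1:-1]; m=cv2.morphologyEx(m,cv2.MORPH_CLOSE,np.ones((5,5)))
    k=blobs(m,20)
    if not k: return None
    k=k[0][:,0,:]; W=np.array([onz(name,P,p,z)[:2] for p in k])*1000
    r=cv2.minAreaRect(W.astype(np.float32)); b=cv2.boxPoints(r)
    e=[b[1]-b[0],b[2]-b[1]]; e.sort(key=np.linalg.norm); L=e[1]
    return dict(n=cv2.contourArea(k),c=np.round(r[0],1),size=np.round(sorted(r[1]),1),long_ang=round(float(np.degrees(np.arctan2(L[1],L[0]))%180),1))
E
python3 - <<'E'
from h import *
im=cv2.imread('pics/w10.png');P=np.load('pics/w10.npy')
print(im[165:182:4,255:290:5].tolist()[0], im[200,180],im[150,300])
for sd in ((258,170),(275,175),(262,178)):
  for t in (8,14,20): print(sd,t,face('wrist',im,P,sd,tol=t))
# other shields and pipe from top t1
t=cv2.imread('pics/t1.png');Q=robot.camera_model('top')['pose']
for sd in ((176,212),(180,218),(173,215)):
  for tt in (12,20): print('sB',sd,tt,face('top',t,Q,sd,tol=tt))
t=cv2.imread('pics/top0.png')
for sd in ((155,250),(158,256),(152,257)):
  for tt in (12,20): print('sC',sd,tt,face('top',t,Q,sd,tol=tt))
E
```

```text
[[176, 180, 183], [173, 177, 180], [173, 176, 180], [173, 177, 181], [177, 181, 184], [173, 176, 180], [176, 179, 184]] [136 146 153] [137 146 152]
(258, 170) 8 {'n': 1851.0, 'c': array([ 630.7, -281. ]), 'size': array([48.9, 58.2]), 'long_ang': 57.1}
(258, 170) 14 {'n': 1913.5, 'c': array([ 630.7, -281.3]), 'size': array([49.4, 59.2]), 'long_ang': 57.6}
(258, 170) 20 {'n': 1979.0, 'c': array([ 630.6, -281. ]), 'size': array([50.5, 60.3]), 'long_ang': 57.6}
(275, 175) 8 {'n': 1858.0, 'c': array([ 630.6, -281.2]), 'size': array([48.9, 58.6]), 'long_ang': 57.2}
(275, 175) 14 {'n': 1924.5, 'c': array([ 630.5, -281.4]), 'size': array([50. , 59.6]), 'long_ang': 57.6}
(275, 175) 20 {'n': 1995.0, 'c': array([ 630.5, -281.1]), 'size': array([51. , 60.5]), 'long_ang': 58.1}
(262, 178) 8 {'n': 1851.0, 'c': array([ 630.7, -281. ]), 'size': array([48.9, 58.2]), 'long_ang': 57.1}
(262, 178) 14 {'n': 1913.5, 'c': array([ 630.7, -281.3]), 'size': array([49.4, 59.2]), 'long_ang': 57.6}
(262, 178) 20 {'n': 1979.0, 'c': array([ 630.6, -281. ]), 'size': array([50.5, 60.3]), 'long_ang': 57.6}
sB (176, 2
[... 559 characters left out ...]
[451.5, 231.2]), 'size': array([47.7, 58.9]), 'long_ang': 102.6}
sC (155, 250) 12 {'n': 302.5, 'c': array([339.5, 286.1]), 'size': array([47. , 56.8]), 'long_ang': 118.1}
sC (155, 250) 20 {'n': 326.0, 'c': array([339.4, 286.4]), 'size': array([49.5, 59. ]), 'long_ang': 118.0}
sC (158, 256) 12 {'n': 298.5, 'c': array([339.7, 285.8]), 'size': array([46.9, 55.3]), 'long_ang': 118.0}
sC (158, 256) 20 {'n': 322.5, 'c': array([339.4, 286.4]), 'size': array([49.5, 59. ]), 'long_ang': 118.0}
sC (152, 257) 12 {'n': 298.5, 'c': array([339.7, 285.8]), 'size': array([46.9, 55.3]), 'long_ang': 118.0}
sC (152, 257) 20 {'n': 320.5, 'c': array([339.9, 286.7]), 'size': array([48.2, 59. ]), 'long_ang': 118.1}
```

```bash
python3 - <<'E'
from h import *
P=np.load('pics/w10.npy')
for p in ((349,75),(365,150),(372,200),(378,215)): print('cab',onz('wrist',P,p,0).round(3))
# pipe from w1 and top: bright grey line fit; edges across pipe on top image
t=cv2.imread('pics/t1.png');g=cv2.cvtColor(t,cv2.COLOR_BGR2GRAY).astype(float);Q=robot.camera_model('top')['pose']
a=np.array(proj('top',Q,(.50,.335,.085)));b=np.array(proj('top',Q,(.68,.155,.085)));print(a,b)
d=(b-a)/np.linalg.norm(b-a);n=np.array([-d[1],d[0]])
for f in np.linspace(0,1,6):
    c=a+f*(b-a); k=np.arange(-10,11); v=cv2.remap(t,(c[0]+k*n[0]).astype(np.float32)[None],(c[1]+k*n[1]).astype(np.float32)[None],cv2.INTER_LINEAR)[0].astype(int)
    print(c.round(1),(v[:,2]-v[:,0]).tolist(),v[:,1].tolist())
E
```

```text
cab [ 0.779 -0.185  0.   ]
cab [ 0.781 -0.297  0.   ]
cab [ 0.781 -0.376  0.   ]
cab [ 0.789 -0.403  0.   ]
[137.97307546 194.58515525] [204.57306196 135.10710108]
[138.  194.6] [28, 27, 25, 15, 9, 8, 8, 7, 7, 7, 11, 22, 27, 26, 28, 27, 27, 28, 28, 28, 27] [182, 181, 177, 170, 174, 174, 170, 156, 135, 117, 118, 161, 183, 181, 182, 183, 183, 183, 184, 184, 185]
[151.3 182.7] [27, 26, 23, 13, 9, 8, 7, 8, 8, 7, 15, 26, 27, 27, 27, 27, 25, 27, 26, 27, 27] [181, 182, 174, 171, 174, 173, 166, 148, 127, 112, 128, 173, 182, 182, 181, 183, 183, 181, 182, 182, 182]
[164.6 170.8] [24, 25, 17, 10, 8, 9, 7, 7, 6, 8, 20, 26, 27, 28, 28, 27, 27, 28, 27, 28, 29] [168, 174, 167, 173, 174, 170, 160, 138, 120, 108, 150, 178, 181, 181, 180, 180, 180, 180, 179, 180, 181]
[177.9 158.9] [26, 26, 13, 9, 8, 8, 6, 5, 5, 11, 24, 26, 26, 26, 27, 27, 27, 28, 29, 26, 26] [179, 178, 171, 174, 174, 169, 153, 131, 114, 118, 166, 179, 180, 179, 179, 179, 180, 180, 180, 180, 179]
[191.3 147. ] [27, 22, 11, 9, 7, 6, 7, 6, 6, 19, 22, 23, 27, 28, 27, 26, 28, 27, 28, 28, 28] [179, 176, 172, 175, 154, 140, 142, 123, 113, 145, 149, 157, 175, 179, 179, 161, 174, 179, 179, 176, 176]
[204.6 135.1] [24, 15, 9, 6, 7, 7, 6, 5, 9, 24, 28, 28, 28, 28, 27, 22, 27, 30, 30, 30, 30] [171, 168, 174, 174, 169, 155, 134, 115, 113, 161, 177, 177, 177, 176, 173, 145, 160, 175, 177, 175, 175]
```

```bash
python3 - <<'E'
from h import *
Q=robot.camera_model('top')['pose']
a=onz('top',Q,(135.8,192.1),.085);b=onz('top',Q,(201,131.2),.085)
d=(b-a)/np.linalg.norm(b-a);print(a,b,np.degrees(np.arctan2(d[1],d[0])))
for p in ((127,212),(222,124)):
    c=onz('top',Q,p,.008); print('riser',c,(c-a)@d)
r=[(onz('top',Q,p,.008)-a)@d for p in ((127,212),(222,124))]
m=a+d*np.mean(r);print('mid',m, 'half',(r[1]-r[0])/2)
for s in (.125,.062,0,-.063): print(s,(m+d*s).round(4))
# rack right edge
for p in ((138,60),(138,110),(136,168)): print('rack',onz('top',Q,p,.03).round(3))
E
```

```text
[0.50702748 0.34172785 0.085     ] [0.69165723 0.16599617 0.085     ] -43.58553624271321
riser [0.46084478 0.38543884 0.008     ] -0.06358820653401326
riser [0.7417358  0.11428265 0.008     ] 0.3268190944819832
mid [0.60236259 0.25098733 0.085     ] half 0.19520365050799823
0.125 [0.6929 0.1648 0.085 ]
0.062 [0.6473 0.2082 0.085 ]
0 [0.6024 0.251  0.085 ]
-0.063 [0.5567 0.2944 0.085 ]
rack [0.939 0.384 0.03 ]
rack [0.774 0.371 0.03 ]
rack [0.591 0.363 0.03 ]
```

Call:
move_arm([
  [[0,0,-9.2],[0.5,-0.3,-4],1],
  [[0,0,-9.2],[0.5,-0.2,-4],1],
  [[0,0,0],[0,0,0],1],
  [[0,0,0],[0,0,0],1],
])

```text
time_s: 35.17
tool_pos: [0.6315, -0.2809, 0.1712]
tcp_rot: [180.0, -0.3, 58.0]
wrist_force: [0.6, 0.2, 0.1]
grip_width: 1.002
grasp_force: 0.0
```

Call:
move_arm([
  [[0,0,0],[0,0,-5],1],
  [[0,0,0],[0,0,-5],1],
  [[0,0,0],[0,0,-4.1],1],
  [[0,0,0],[0,0,0],0.3],
  [[0,0,0],[0,0,0],0],
  [[0,0,0],[0,0,0],0],
  [[0,0,0],[0,0,0],0],
  [[0,0,0],[0,0,0],0],
  [[0,0,0],[0,0,0],0],
], squeeze=18)

```text
time_s: 36.3
tool_pos: [0.6312, -0.2821, 0.0303]
tcp_rot: [180.0, -0.3, 57.7]
wrist_force: [-1.1, 1.0, 7.0]
grip_width: 0.572
grasp_force: 18.0
```

Call:
move_arm([
  [[0,0,0],[0,0,5],0],
  [[0,0,0],[0,0,6],0],
  [[0,0,0],[0,0,6],0],
  [[0,0,0],[-1,1,6],0],
  [[0,0,0],[-1,5,3],0],
  [[0,0,0],[-1,5,0],0],
  [[0,0,9.8],[0,5,0],0],
  [[0,0,9.8],[0,5,0],0],
  [[0,0,9.8],[0,5,0],0],
  [[0,0,9.8],[1,5,0],0],
])

```text
time_s: 37.55
tool_pos: [0.6095, 0.0299, 0.2884]
tcp_rot: [-179.8, -0.3, 97.2]
wrist_force: [1.2, -0.5, -1.2]
grip_width: 0.578
grasp_force: 18.0
```

Call:
move_arm([
  [[0,0,9.8],[2,4,0],0],
  [[0,0,9.8],[2,4,0],0],
  [[0,0,9.8],[2,3,0],0],
  [[0,0,9.8],[2,2,-3],0],
  [[0,0,0],[0,0,-5],0],
  [[0,0,0],[0,0,0],0],
  [[0,0,0],[0,0,0],0],
])

```text
time_s: 38.42
tool_pos: [0.6912, 0.158, 0.2099]
tcp_rot: [-180.0, -0.3, 136.1]
wrist_force: [-0.3, 0.0, -1.1]
grip_width: 0.574
grasp_force: 18.0
```

```bash
cat >> h.py <<'E'
def pipe_pts(im,P,rows=range(20,131,10),z=.085,c0=190,c1=320):
    out=[]
    for r in rows:
        v=im[r].astype(int); m=(v[:,2]-v[:,0])<15
        best=None;c=c0
        while c<c1:
            if m[c]:
                e=c
                while e<511 and m[e]: e+=1
                if best is None or e-c>best[1]-best[0]: best=(c,e)
                c=e
            c+=1
        if best: 
            X=onz('wrist',P,((best[0]+best[1]-1)/2,r),z); out.append((r,best[0],best[1],*X[:2].round(4)))
    return out
E
python3 - <<'E'
from h import *
im,P=grab('wrist','w11');s=robot.observe();print(s['tool_pos'],s['tcp_rot'])
for o in pipe_pts(im,P): print(o)
Q=np.array([.6024,.251,.085]);d=np.array([.7244,-.6894,0])
for q in (.03,-.03,-.1,-.16): print(q,proj('wrist',P,Q+d*q))
E
```

```text
[0.69195101 0.15800591 0.21111085] [ 1.79904905e+02 -1.57097914e-01  1.36106262e+02]
(20, 249, 273, np.float64(0.5787), np.float64(0.2752))
(30, 249, 273, np.float64(0.5862), np.float64(0.268))
(40, 306, 333, np.float64(0.6312), np.float64(0.3033))
(50, 249, 273, np.float64(0.6009), np.float64(0.2538))
(60, 249, 273, np.float64(0.6081), np.float64(0.2469))
(70, 249, 273, np.float64(0.6152), np.float64(0.24))
(80, 249, 275, np.float64(0.6229), np.float64(0.2339))
(90, 249, 273, np.float64(0.6293), np.float64(0.2265))
(100, 249, 273, np.float64(0.6363), np.float64(0.2198))
(110, 248, 273, np.float64(0.6429), np.float64(0.2127))
(120, 249, 274, np.float64(0.6506), np.float64(0.2067))
(130, 249, 273, np.float64(0.6573), np.float64(0.1996))
0.03 (np.float64(259.6536321489707), np.float64(83.48114375760812))
-0.03 (np.float64(259.26524338041304), np.float64(23.69938027297323))
-0.1 (np.float64(258.6883150650213), np.float64(-38.19505198017271))
-0.16 (np.float64(258.15507741631666), np.float64(-82.46479310791665))
```

Call:
move_arm([
  [[0,0,0],[0.1,0.7,-2],0],
  [[0,0,0],[0,0,-4],0],
  [[0,0,0],[0,0,-3],0],
  [[0,0,0],[0,0,-3],0],
  [[0,0,0],[0,0,-2],0],
  [[0,0,0],[0,0,-0.5],0],
  [[0,0,0],[0,0,0],0],
])

```text
time_s: 39.35
tool_pos: [0.6921, 0.1654, 0.0642]
tcp_rot: [-180.0, -0.3, 136.1]
wrist_force: [-0.8, 0.2, -1.7]
grip_width: 0.574
grasp_force: 18.0
```

Lower until contact.

Call:
move_arm([
  [[0,0,0],[0,0,-0.2],0],
  [[0,0,0],[0,0,-0.2],0],
  [[0,0,0],[0,0,0],0],
])

```text
time_s: 39.72
tool_pos: [0.6925, 0.1654, 0.0613]
tcp_rot: [180.0, -0.2, 136.1]
wrist_force: [-1.4, 0.3, 3.9]
grip_width: 0.576
grasp_force: 18.0
```

Call:
move_arm([
  [[0,0,0],[0,0,0],0.6],
  [[0,0,0],[0,0,0],1],
  [[0,0,0],[0,0,0],1],
  [[0,0,0],[0,0,4],1],
  [[0,0,0],[0,0,6],1],
  [[0,0,0],[0,0,6],1],
  [[0,0,-8.4],[-6,1.5,0],1],
  [[0,0,-8.4],[-6,1.5,0],1],
  [[0,0,-8.4],[-6,1.8,0],1],
  [[0,0,-8.4],[-6,1.8,0],1],
])

```text
time_s: 40.98
tool_pos: [0.4499, 0.2315, 0.2198]
tcp_rot: [-180.0, -0.3, 102.2]
wrist_force: [-0.3, -0.8, 0.0]
grip_width: 0.998
grasp_force: 0.0
```

Call:
move_arm([
  [[0,0,0],[0,0,0],1],
  [[0,0,0],[0,0,0],1],
])

```text
time_s: 41.22
tool_pos: [0.453, 0.2315, 0.2203]
tcp_rot: [179.9, -0.3, 102.6]
wrist_force: [0.8, 0.2, -0.7]
grip_width: 0.999
grasp_force: 0.0
```

```bash
python3 - <<'E'
from h import *
im,P=grab('wrist','w12');s=robot.observe();print(s['tool_pos'],s['tcp_rot'],s['time_s'])
u=proj('wrist',P,(.4515,.2312,.068));print(u)
for dx,dy in ((0,8),(8,0),(-8,0)): print(face('wrist',im,P,(u[0]+dx,u[1]+dy),tol=14))
t,Q=grab('top','t12')
for z,c in (('placed',(.6925,.165)),):
    u=proj('top',Q,(*c,.099));print(u)
    for o in ((0,0),(4,0),(-4,0),(0,4),(0,-4)): print(face('top',t,Q,(u[0]+o[0],u[1]+o[1]),z=.099,tol=18))
u=proj('top',Q,(.3395,.2865,.068))
for o in ((0,4),(4,0),(-4,0)): print('sC',face('top',t,Q,(u[0]+o[0],u[1]+o[1]),tol=18))
E
```

```text
[0.45378165 0.2313047  0.22023906] [179.90637024  -0.29767579 102.55355679] 41.275
(np.float64(252.5548833055364), np.float64(177.2684659710131))
{'n': 2298.0, 'c': array([451.1, 232.5]), 'size': array([50.3, 59.6]), 'long_ang': 102.5}
{'n': 2273.0, 'c': array([451. , 232.8]), 'size': array([49.2, 59.4]), 'long_ang': 101.4}
{'n': 2304.0, 'c': array([451.1, 232.5]), 'size': array([50.3, 59.6]), 'long_ang': 102.5}
(np.float64(200.68376417820502), np.float64(129.38298270650083))
{'n': 279.5, 'c': array([693.6, 165.5]), 'size': array([47.8, 55.6]), 'long_ang': 135.6}
{'n': 279.5, 'c': array([693.6, 165.5]), 'size': array([47.8, 55.6]), 'long_ang': 135.6}
{'n': 276.5, 'c': array([693.6, 165.5]), 'size': array([47.8, 55.6]), 'long_ang': 135.6}
{'n': 281.0, 'c': array([693.6, 165.5]), 'size': array([47.8, 55.6]), 'long_ang': 135.6}
{'n': 281.0, 'c': array([693.6, 165.5]), 'size': array([47.8, 55.6]), 'long_ang': 135.6}
sC {'n': 7067.0, 'c': array([312.3, 453. ]), 'size': array([442.4, 668.7]), 'long_ang': 175.8}
sC None
sC {'n': 7526.5, 'c': array([312.3, 453. ]), 'size': array([442.4, 668.7]), 'long_ang': 175.8}
```

Call:
move_arm([
  [[0,0,0],[-0.25,0.1,-4],1],
  [[0,0,0],[0,0,-5],1],
  [[0,0,0],[0,0,-5],1],
  [[0,0,0],[0,0,-4.9],1],
  [[0,0,0],[0,0,0],0.3],
  [[0,0,0],[0,0,0],0],
  [[0,0,0],[0,0,0],0],
  [[0,0,0],[0,0,0],0],
  [[0,0,0],[0,0,0],0],
  [[0,0,0],[0,0,0],0],
])

```text
time_s: 42.58
tool_pos: [0.4504, 0.2325, 0.0323]
tcp_rot: [179.9, -0.3, 102.5]
wrist_force: [0.2, 0.1, 7.7]
grip_width: 0.573
grasp_force: 18.0
```

Call:
move_arm([
  [[0,0,0],[0,0,5],0],
  [[0,0,0],[0,0,6],0],
  [[0,0,0],[0,0,6],0],
  [[0,0,8.4],[4.8,-0.5,0],0],
  [[0,0,8.4],[4.9,-0.5,0],0],
  [[0,0,8.4],[4.9,-0.5,0],0],
  [[0,0,8.4],[4.8,-0.5,0],0],
  [[0,0,0],[0,0,-3],0],
  [[0,0,0],[0,0,0],0],
])

```text
time_s: 43.7
tool_pos: [0.6406, 0.2116, 0.1677]
tcp_rot: [-179.6, -0.6, 136.1]
wrist_force: [0.0, -0.6, -1.6]
grip_width: 0.574
grasp_force: 18.0
```

```bash
python3 - <<'E'
from h import *
im,P=grab('wrist','w13');s=robot.observe();print(s['tool_pos'],s['tcp_rot'])
for o in pipe_pts(im,P,range(10,100,15)): print(o)
E
```

```text
[0.64141147 0.21198394 0.16932276] [-179.71078074   -0.48305207  136.13285558]
(10, 244, 272, np.float64(0.5273), np.float64(0.3241))
(25, 244, 272, np.float64(0.5371), np.float64(0.3146))
(40, 244, 272, np.float64(0.5467), np.float64(0.3054))
(55, 244, 272, np.float64(0.556), np.float64(0.2964))
(70, 244, 272, np.float64(0.5652), np.float64(0.2876))
(85, 244, 272, np.float64(0.5742), np.float64(0.2789))
```

Call:
move_arm([
  [[0,0,0],[0.2,0,-2],0],
  [[0,0,0],[0,0,-3],0],
  [[0,0,0],[0,0,-3],0],
  [[0,0,0],[0,0,-2.2],0],
  [[0,0,0],[0,0,-0.3],0],
  [[0,0,0],[0,0,-0.2],0],
  [[0,0,0],[0,0,0],0],
])

```text
time_s: 44.62
tool_pos: [0.6462, 0.2124, 0.065]
tcp_rot: [180.0, -0.2, 136.1]
wrist_force: [-0.4, 0.1, -1.4]
grip_width: 0.572
grasp_force: 18.0
```

Call:
move_arm([
  [[0,0,0],[0,0,-0.2],0],
  [[0,0,0],[0,0,-0.2],0],
  [[0,0,0],[0,0,0],0],
])

```text
time_s: 45.0
tool_pos: [0.6463, 0.2124, 0.0633]
tcp_rot: [179.9, -0.2, 136.1]
wrist_force: [-4.0, -0.5, 11.0]
grip_width: 0.571
grasp_force: 18.0
```

Call:
move_arm([
  [[0,0,0],[0,0,0],0.6],
  [[0,0,0],[0,0,0],1],
  [[0,0,0],[0,0,0],1],
  [[0,0,0],[0,0,4],1],
  [[0,0,0],[0,0,6],1],
  [[0,0,0],[0,0,6],1],
  [[0,0,0],[-5,1.2,0],1],
  [[0,0,-9],[-6,1.5,0],1],
  [[0,0,-9],[-6,1.5,0],1],
  [[0,0,0],[-6,1.5,0],1],
])

```text
time_s: 46.25
tool_pos: [0.4135, 0.2694, 0.2196]
tcp_rot: [-179.9, -0.3, 118.0]
wrist_force: [-0.1, 1.5, 0.3]
grip_width: 1.003
grasp_force: 0.0
```

Call:
move_arm([
  [[0,0,0],[-5,1,0],1],
  [[0,0,0],[-2.6,0.7,0],1],
  [[0,0,0],[0,0,0],1],
  [[0,0,0],[0,0,0],1],
])

```text
time_s: 46.75
tool_pos: [0.3408, 0.2865, 0.22]
tcp_rot: [180.0, -0.3, 118.1]
wrist_force: [-0.4, -0.6, 0.2]
grip_width: 0.999
grasp_force: 0.0
```

```bash
python3 - <<'E'
from h import *
im,P=grab('wrist','w14');s=robot.observe();print(s['tool_pos'],s['tcp_rot'],s['time_s'])
u=proj('wrist',P,(.3395,.2865,.068));print(u)
for dx,dy in ((0,8),(8,0),(-8,0),(0,-8)): print(face('wrist',im,P,(u[0]+dx,u[1]+dy),tol=14))
t,Q=grab('top','t14')
for c in ((.6925,.165),(.6462,.2124)):
    u=proj('top',Q,(*c,.099))
    for o in ((0,0),(4,0)): print(face('top',t,Q,(u[0]+o[0],u[1]+o[1]),z=.099,tol=18))
E
```

```text
[0.34107647 0.28637853 0.21992841] [179.96730257  -0.28867766 118.09866326] 46.8
(np.float64(252.85364306381192), np.float64(176.62631457004275))
{'n': 2320.5, 'c': array([338.5, 288.5]), 'size': array([49.6, 61.3]), 'long_ang': 115.3}
{'n': 2272.5, 'c': array([338.6, 287.9]), 'size': array([49.1, 60.3]), 'long_ang': 115.4}
{'n': 2322.5, 'c': array([338.5, 288.5]), 'size': array([49.6, 61.3]), 'long_ang': 115.3}
{'n': 2288.5, 'c': array([338.6, 288.3]), 'size': array([49.5, 60.9]), 'long_ang': 115.3}
{'n': 281.0, 'c': array([693.6, 165.5]), 'size': array([47.8, 55.6]), 'long_ang': 135.6}
{'n': 283.0, 'c': array([693.5, 165.5]), 'size': array([48. , 55.6]), 'long_ang': 135.6}
{'n': 306.5, 'c': array([648.8, 211.6]), 'size': array([48.6, 61. ]), 'long_ang': 136.4}
{'n': 308.0, 'c': array([648.8, 211.9]), 'size': array([49. , 61.5]), 'long_ang': 134.9}
```

Call:
move_arm([
  [[0,0,-2.4],[-0.25,0.2,-4],1],
  [[0,0,0],[0,0,-5],1],
  [[0,0,0],[0,0,-5],1],
  [[0,0,0],[0,0,-4.7],1],
  [[0,0,0],[0,0,0],0.3],
  [[0,0,0],[0,0,0],0],
  [[0,0,0],[0,0,0],0],
  [[0,0,0],[0,0,0],0],
  [[0,0,0],[0,0,0],0],
  [[0,0,0],[0,0,0],0],
])

```text
time_s: 48.1
tool_pos: [0.3375, 0.2885, 0.0342]
tcp_rot: [179.9, -0.3, 115.8]
wrist_force: [-0.8, -0.4, 9.4]
grip_width: 0.571
grasp_force: 18.0
```

Call:
move_arm([
  [[0,0,0],[0,0,5],0],
  [[0,0,0],[0,0,6],0],
  [[0,0,0],[0,0,6],0],
  [[0,0,6.8],[5,-0.6,0],0],
  [[0,0,6.8],[5.2,-0.7,0],0],
  [[0,0,6.7],[5.2,-0.7,0],0],
  [[0,0,0],[5.2,-0.6,0],0],
  [[0,0,0],[5.2,-0.6,0],0],
  [[0,0,0],[0,0,-3],0],
  [[0,0,0],[0,0,0],0],
])

```text
time_s: 49.35
tool_pos: [0.5923, 0.2553, 0.17]
tcp_rot: [-179.6, -0.6, 136.0]
wrist_force: [-0.7, 0.7, -1.8]
grip_width: 0.571
grasp_force: 18.0
```

```bash
python3 - <<'E'
from h import *
im,P=grab('wrist','w15');s=robot.observe();print(s['tool_pos'],s['tcp_rot'],s['wrist_force'],s['grip_width'])
for o in pipe_pts(im,P,range(10,130,20)): print(o)
E
```

```text
[0.59296585 0.25577706 0.17155645] [-179.71027952   -0.45650183  136.03048731] [ 0.56073213 -0.52179632 -1.51855933] 0.5750068466510622
(10, 227, 288, np.float64(0.4784), np.float64(0.3682))
(30, 234, 279, np.float64(0.4909), np.float64(0.3549))
(50, 245, 274, np.float64(0.5053), np.float64(0.3444))
(70, 246, 274, np.float64(0.518), np.float64(0.3328))
(90, 246, 274, np.float64(0.5301), np.float64(0.321))
(110, 246, 274, np.float64(0.5421), np.float64(0.3094))
```

Call:
move_arm([
  [[0,0,0],[0.2,0,-2],0],
  [[0,0,0],[0,0,-3],0],
  [[0,0,0],[0,0,-3],0],
  [[0,0,0],[0,0,-2.2],0],
  [[0,0,0],[0,0,-0.3],0],
  [[0,0,0],[0,0,-0.2],0],
  [[0,0,0],[0,0,0],0],
])

```text
time_s: 50.28
tool_pos: [0.5976, 0.2565, 0.0669]
tcp_rot: [180.0, -0.2, 136.0]
wrist_force: [-0.0, -0.2, -1.3]
grip_width: 0.572
grasp_force: 18.0
```

Call:
move_arm([
  [[0,0,0],[0,0,-0.1],0],
  [[0,0,0],[0,0,-0.1],0],
  [[0,0,0],[0,0,0],0],
])

```text
time_s: 50.65
tool_pos: [0.5975, 0.2564, 0.0653]
tcp_rot: [180.0, -0.3, 136.0]
wrist_force: [-1.7, -1.0, 6.0]
grip_width: 0.573
grasp_force: 18.0
```

Call:
move_arm([
  [[0,0,0],[0,0,0],0.6],
  [[0,0,0],[0,0,0],1],
  [[0,0,0],[0,0,0],1],
  [[0,0,0],[0,0,4],1],
  [[0,0,0],[0,0,6],1],
  [[0,0,0],[0,0,6],1],
  [[0,0,-10],[-1.5,-5,3],1],
  [[0,0,-10],[-1.5,-5,0],1],
  [[0,0,-10],[-1.5,-5,0],1],
  [[0,0,-10],[-1.5,-5,0],1],
])

```text
time_s: 51.9
tool_pos: [0.5362, 0.0548, 0.2538]
tcp_rot: [-180.0, -0.3, 95.7]
wrist_force: [0.4, -0.6, -0.2]
grip_width: 0.999
grasp_force: 0.0
```

Call:
move_arm([
  [[0,0,0],[-1,-5,0],1],
  [[0,0,0],[-1,-5,0],1],
  [[0,0,0],[-1,-6,0],1],
  [[0,0,0],[0,-6,0],1],
  [[0,0,0],[0,0,0],1],
  [[0,0,0],[0,0,0],1],
])

```text
time_s: 52.65
tool_pos: [0.5064, -0.1634, 0.2534]
tcp_rot: [-179.9, -0.4, 96.0]
wrist_force: [-0.5, 1.0, 0.2]
grip_width: 1.002
grasp_force: 0.0
```

```bash
python3 - <<'E'
from h import *
im,P=grab('wrist','w16');s=robot.observe();print(s['tool_pos'],s['tcp_rot'],s['time_s'])
for k in blobs(brass(im),80)[:4]: 
    c=cv2.fitEllipse(k)[0]; print(cv2.contourArea(k),c,onz('wrist',P,c,.124).round(4))
# vent bar: dark pixels near bar on top plane
u=proj('wrist',P,(.6203,-.097,.098)); x,y=map(int,u); print(u)
V=im.max(2); c=(V[max(0,y-35):y+36,x-35:x+36]); print(c[::4,::3])
t,Q=grab('top','t16'); sc,S=grab('scene','s16')
for p in ((.6925,.165),(.648,.212),(.5975,.2565)):
    u=proj('top',Q,(*p,.099)); print(face('top',t,Q,(u[0],u[1]+3),z=.099,tol=18))
# rings: bright/dark raised area check: where would flat/raised ring project in wrist
b=np.radians(5.8);ex=np.array([np.cos(b),np.sin(b),0]);ey=np.array([-np.sin(b),np.cos(b),0]);o=np.array([.506,-.109,.109])
for sgn in (1,-1):
  for e in (-90,-75,-40):
    h=o+sgn*ey*(.032+.06*np.cos(np.radians(e)))+np.array([0,0,.06*np.sin(np.radians(e))]); q=proj('wrist',P,h); r=proj('scene',S,h); print(sgn,e,np.round(q),im[int(q[1]),int(q[0])],np.round(r),sc[int(r[1]),int(r[0])])
E
```

```text
[ 0.50643429 -0.16264846  0.25344049] [-179.88214024   -0.380398     96.06550953] 52.7
2470.0 (357.516845703125, 302.0685119628906) [ 0.6532 -0.3051  0.124 ]
1838.5 (260.4692077636719, 130.40960693359375) [ 0.5067 -0.1098  0.124 ]
394.0 (343.7078857421875, 124.98698425292969) [ 0.5896 -0.0938  0.124 ]
180.5 (483.8935852050781, 145.33758544921875) [ 0.7831 -0.0845  0.124 ]
(np.float64(362.26728575671376), np.float64(130.3199640290332))
[[119 118 114 117 116 116 116 118 119 150 149 149 151 152 150 151 149 149
  148 150 149 148 149 149]
 [117 116 116 118 114 115 118 115 121 151 149 149 150 151 150 150 149 150
  150 150 150 149 149 149]
 [100 101 104 108 108 129 131 146 143 148 149 150 150 149 150 149 148 148
  149 149 149 149 150 149]
 [ 78  79  80  80  80  78  79  79  80  68  59  86  99 123 150 149 150 150
  149 150 149 151 149 147]
 [ 79  78  85  83  82  76  78  78  78  54  41  76  79  87 149 151 150 148
  149 150 150 150 150 148]
 [ 77  89  99 107 134 186 185 186 185  91  47  77  80  91 149 149 152 148
  149 148 150 151 149 148]
 [120 117 115 104 128 181 178 173 182  73  47  76  77  
[... 1066 characters left out ...]
116 116 117 117 116 120 149 150 150 147 149 150 150 149 149 148
  144 148 148 147 149 149]]
{'n': 275.5, 'c': array([693.5, 165.4]), 'size': array([47.4, 55.6]), 'long_ang': 135.6}
{'n': 304.0, 'c': array([649.1, 210.8]), 'size': array([48.5, 60.9]), 'long_ang': 138.3}
{'n': 309.5, 'c': array([599.9, 255.2]), 'size': array([48.7, 58. ]), 'long_ang': 136.4}
1 -90 [259.  99.] [118 120 120] [266. 203.] [191 195 196]
1 -75 [259.  86.] [78 79 81] [263. 207.] [175 179 180]
1 -40 [259.  60.] [136 145 152] [259. 210.] [98 98 99]
-1 -90 [259. 151.] [ 48 106 140] [275. 187.] [216 221 224]
-1 -75 [259. 163.] [85 90 89] [278. 183.] [206 221 230]
-1 -40 [259. 191.] [103 111 117] [282. 171.] [127 136 141]
```

```bash
python3 -c "
from bench import robot
print(robot.finish_job())"
```

```text
the job is handed in; nothing more can be done
None
```

I handed the job in at about 53 s with the vent slackened about 115°, the adapter home and both cam arms pressed down together onto hard stops, the vent then screwed tight to its stop, and all three shields saddled on the pipe; the right arm's flatness is judged by force only, the jar was never approached but not re-checked, and no verdict was returned.

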